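# Jack up the analyser's edge and hold it

### The arm

A 6-joint arm with a two-finger parallel gripper is mounted at the origin on the work surface. World frame = base frame: x ahead of the robot, y to its left, z up, the work surface at z = 0. Lengths are in m, angles in rad, forces in N, time in s.
With the tool pointing down it reaches from about 0.25 to 0.8 m from the base axis. Payload 8.5 kg.
Tool frame: the origin (TCP) lies at the very end of the fingers, on their centre line; the grasp point (between the pads) lies 19 mm behind it (robot.grip_point_offset is the distance from the TCP to the grasp point, in m); x points along the fingers, y is the direction in which the jaws open and shut, and the axes are right-handed (so a half turn about x gives the same grasp; the last joint's range is limited). The gripper opens to 85 mm and grips with 20 to 120 N. Pads are 22 mm wide; open, the fingers measure 114 mm over their backs; the gripper's body (76 mm by 85 mm) begins 54 mm behind the grasp point. The pads swing forward as they close: fully open they stand 13 mm farther back than shut.
Start: joints at [-1.184, 0.238, -0.013, 1.319, 0, 1.571], TCP at [0.198, -0.486, 0.231] pointing down, gripper open.
Joint ranges: [-2.66, 2.66], [-1.03, 1.9], [-1.14, 1.46], [-1.82, 2.27], [-1.45, 1.34], [-3.14, 3.14]. Speed limits (rad/s): [2.22, 2.22, 2.79, 3.14, 3.14, 3.14].

### API

Orientations are given as a 3x3 rotation matrix whose columns are the frame's x, y, z axes.
In Python, from bench import status, viewer, robot gives the robot as it stands. The module is installed in compiled form; this text tells all that it offers.
- The arm moves only by the tool step_arm, never from a script. Its argument "deltas" is a list of rows, each a list of 5 numbers: the finger opening in cm, from 0 to 8.54, then the shift along the world's x, y, z in cm, then the turn about the world's z in degrees. A call has 1 to 12 rows; each row shifts and turns the commanded pose from where the row before left it; what a row does not reach is not made up. A row lasts 1/10 s, in which the tool goes at most 50 mm and 8.59 degrees, less where a joint would pass 70% of its speed; a pose out of reach is approached as far as the arm can. A call is refused whole if a number of a shift passes 5 or a number of a turn 8.59, either way. A call with a gripper value outside its range is refused whole. The fingers move at their own pace and stop on an object; "grip_force" is the grip in N (left out, the last holds). Time passes only in rows, so rows that do not move let the fingers close. It gives the time, the measured TCP pose, the force and the opening at its end, in the units of the state.
- status.state(): the state, without advancing time (a new reading comes with each control period).
- viewer.grab_frame(name): name is "scene" or "top"; returns the picture (420x560x3 uint8, blue, green, red); there is no depth.
- viewer.camera_model(name): a dict with "mtx" (3x3 intrinsics, pixels), "rvec" (rotation vector, rad) and "tvec" (3), from world to camera coordinates, as OpenCV has them. Camera axes: x right, y down, z forward; pixel columns grow to the right and rows downward; lengths in m; the calibration is good to about 2 mm. A picture is of the moment at which its call begins. camera_model takes no time and is no camera call.
- robot.job_done(): hands the job in, once; it reports no verdict.
The state is a dict: "time": time; "joints": joint angles; "dq": joint speeds; "effort": joint torques, N m; "tool_pos": TCP position; "tool_rot": TCP orientation; "contact_force": force on the tool from outside, world axes, zero at the start; "moment": the same for the moment, N m; "width": finger opening in m.
Only numpy, scipy, OpenCV 4.12 (cv2) and the standard library are available. Lean on these libraries where they do the work, as an engineer would, in place of code of your own. Each camera call takes 0.05 s, during which the arm holds its last target.

### The job

The bench analyser's edge must be held up so that I can change its rubber foot. First clear the spanner lying beside it: hang it by its eye on the hook of the stand. Then set the red lever jack on the bench with its saddle centred under the red-marked lift point and let go of it, pump the handle once fully down and let it come all the way up as a trial, then press it fully down again and finish while still holding it down, the analyser carried by the jack alone and the other things left where they are.

Things in the scene. Friction and masses are not known exactly. Their poses are not given: they have to be found in the camera images.
- spanner: flat foot spanner, 167 long (x) x 38 wide x 6 thick, blue 18 wide shank, steel eye at the +x end and open jaw at the -x end; origin on the underside at mid-shank, about the centre of mass; 0.11 kg. At the start it lies flat on the bench where the jack has to stand, its eye roughly away from the robot
- spanner_eye (a point): centre of the spanner's round eye: hole 26 dia, ring 38 outer dia, 6 thick; 65 along +x of the spanner's origin
- hook_stand: fixed grey stand: 90 dia foot, upright post 16 dia, 270 high; origin on the bench at the post's axis. A steel wire hook 8 thick leaves the post along its -x at height 220 (wire centre), runs 75 out and turns straight up to its tip. An eye lowered over the tip with the spanner's shank pointing along the stand's -x (away from the post) drops down the wire when released and the spanner swings to hang jaw down, below the wire, rocking for a while (that is all right)
- hook_tip (a point): top of the upturned hook end, 249 above the bench, 75 along -x of the stand's axis; the upright bit is 8 dia and stands about 29 above the wire's centre
- jack: loose red lever jack, 0.83 kg in all: foot plate 8 thick, from x = -120 to +85 and 90 wide (y); origin on the bench, its +x points to the saddle, -x to the pump handle. It can be picked up by the lug and carried level; under the ledge it passes with its handle up
- jack_lug (a point): centre of the top of the jack's yellow carrying lug, 120 above the jack's underside at jack x = -15; the lug is 30 (x) x 24 (y) and stands 45 tall above the 44 wide tower (tower top 75 high); near the centre of mass
- saddle_head: the jack's round steel saddle, 40 dia, rises straight up; origin at the centre of its top
- saddle_top (a point): centre of the saddle's top, at jack x = +65; 64 above the bench with the handle up. It rises 50 mm per rad of the handle, 24 in all
- pump_handle (a joint): angle of the jack's handle: 0 = all the way up (where a spring returns it), 0.48 rad = fully down at its stop. Pressing takes 1 to 4 N at the end when unloaded, up to about 15 N when the saddle carries the analyser; it stays down only while pressed
- handle_end (a point): centre of the top of the orange paddle at the handle's end (paddle 55 long x 36 wide x 12 thick): press down here from above. 140 from the pivot along the handle and 6 above its centre line; the handle slopes up by 0.44 rad away from the pivot at joint 0. With the handle up it is about 120 above the bench, fully down about 55, moving on an arc about the pivot
- handle_pivot (a point): the handle's hinge axis (along the jack's y), 55 above the jack's underside at jack x = -42
- analyser: white bench analyser (fixed on its far feet); origin on the bench straight below the lift point. In its frame the case spans x -160 to 160, y +30 to +290, 190 to 200 high; a steel ledge 200 long (x) sticks out from it to y = -30, between 84 and 96 high; the ledge's free side faces the analyser's -y, from where the jack goes in. There is free height of 84 under the ledge, 76 under the pad
- lift_point (a point): centre of the underside of the red lift pad (44 dia, 8 thick) under the ledge, 76 above the bench, 30 in from the ledge's free edge; marked above by a red disc on a yellow patch on the ledge. x, y axes as the analyser's
- case_tilt (a joint): angle by which the case is tipped up about its far feet: 0 = standing; the lift point rises 280 mm per rad (full handle stroke gives about 0.043). About 17 N at the lift point lifts it
- reagent_bottle: bystander: amber bottle with a blue cap, 60 dia x 130 high; origin at the centre of its underside
- tube_rack: bystander: blue rack of capped tubes, 70 x 150 x 91; origin at the centre of its underside
- beaker: bystander: white cup, 80 dia x 100; origin at the centre of its underside

How it is judged:
On the way, in this order (a step that is already met when the one before it is completed fails the run):
1. the spanner hangs by its eye on the hook, let go (x of spanner_eye in the frame of hook_stand between -0.09 and 0 m and y of spanner_eye in the frame of hook_stand between -0.02 and 0.02 m and z of spanner_eye in the frame of hook_stand between 0.185 and 0.225 m and contact force between each of the fingers, the arm and spanner below 0.1 N), for 0.2 s.
2. the jack stands upright with its saddle under the lift point, let go, its handle up (horizontal distance between saddle_top and lift_point below 0.014 m and height (world z) of jack below 0.004 m and angle between jack's own z axis and vertical below 0.04 rad and linear speed of jack below 0.02 m/s and value of joint pump_handle below 0.1 rad and contact force between each of the fingers, the arm and jack below 0.1 N), for 0.2 s.
3. trial stroke: the handle is pumped down and the case lifts (value of joint pump_handle above 0.4 rad and value of joint case_tilt above 0.02 rad), for 0.1 s.
4. the handle comes all the way up again and the case stands (value of joint pump_handle below 0.08 rad and value of joint case_tilt below 0.004 rad), for 0.1 s.
At the end, for the whole second after the job is handed in: Handle still pressed (over 1 N) 0.40 rad or more down; saddle within 14 mm of the lift point seen from above and carrying the case (over 4 N), tipped up 0.02 to 0.055 rad, robot off the analyser; jack upright; spanner hanging jaw down by its eye on the hook, untouched (all of step 1 and all of step 3 and value of joint case_tilt below 0.055 rad and horizontal distance between saddle_top and lift_point below 0.014 m and angle between jack's own z axis and vertical below 0.06 rad and contact force between saddle_head and analyser above 4 N and contact force between any of the fingers, the arm and jack above 1 N and contact force between each of the arm, the fingers and analyser below 0.3 N and contact force between spanner and analyser below 0.1 N and angle between spanner's own x axis and vertical below 0.7 rad); the arm keeps its last pose, push and grip.
It fails at once if a bystander is pushed more than 30 mm away or tipped (distance of any of reagent_bottle, tube_rack, beaker from where it was at the start of the episode above 0.03 m or angle between any of reagent_bottle, tube_rack, beaker's own z axis and vertical above 0.3 rad).
It fails at once if the jack is tipped over (angle between jack's own z axis and vertical above 0.6 rad).
It also fails if it takes over 72 s, if anything falls off the work surface, if the arm or the gripper's body presses on something with over 40 N, if the wrist force passes 120 N, or if a joint passes its speed limit or range.

## Working session

There is one attempt and no reset: what is moved stays moved. The work goes in short steps, Python scripts to look and compute and a tool call to move; the robot and the scene stay as the last step left them, time stands still between calls to the robot, and variables do not carry over. Pictures are saved under pics/ and viewed, and the job is handed in when it is done.

Besides the shell and the picture viewer there is one more tool, called after "Call:" as a command line: name --pt "numbers of a row" for each row, then --argument value for the rest. step_arm: Moves the arm, as the interface text tells. Its arguments: {"type":"object","properties":{"deltas":{"type":"array","items":{"type":"array","items":{"type":"number"}}},"grip_force":{"type":"number"}},"required":["deltas"]}

```bash
mkdir -p pics; cat > h.py <<'E'
import numpy as np, cv2
from bench import status, viewer, robot
def cam(n):
    m=viewer.camera_model(n); return np.array(m["mtx"],float),np.array(m["rvec"],float).ravel(),np.array(m["tvec"],float).ravel()
def pix(n,P):
    K,r,t=cam(n); return cv2.projectPoints(np.array(P,float).reshape(-1,1,3),r,t,K,None)[0].reshape(-1,2)
def ray(n,uv):
    K,r,t=cam(n); R=cv2.Rodrigues(r)[0]; c=-R.T@t
    d=R.T@np.linalg.inv(K)@np.array([uv[0],uv[1],1.]); return c,d/np.linalg.norm(d)
def atz(n,uv,z):
    c,d=ray(n,uv); return c+d*(z-c[2])/d[2]
def grab(n,f):
    im=viewer.grab_frame(n); cv2.imwrite("pics/"+f,im); return im
E
python3 - <<'E'
from h import *
for n in("scene","top"):
    im=grab(n,n+"0.png"); c,d=ray(n,(280,210)); print(n,c,d)
    cv2.imwrite("pics/"+n+"0b.png",cv2.resize(im,(800,600),interpolation=cv2.INTER_CUBIC))
print(status.state()); print(robot.grip_point_offset)
E
```

```text
scene [1.38366008 0.38291463 0.88862561] [-0.70605852 -0.34463077 -0.6186364 ]
top [0.45522774 0.01173119 1.51284278] [ 0.0773727   0.01197293 -0.99693035]
{'time': 0.1, 'joints': array([-1.18395688e+00,  2.38748577e-01, -1.41585469e-02,  1.31923093e+00,
        1.30910859e-05,  1.57078038e+00]), 'dq': array([ 0.00147274, -0.00205523,  0.00233371, -0.0006918 , -0.00021158,
       -0.00165066]), 'effort': array([ 9.94205693e-04, -5.39721322e+01,  3.46999204e+01,  1.34216534e-02,
        8.55409985e-05,  1.67740552e-05]), 'tool_pos': array([ 0.1979232 , -0.48585128,  0.23073179]), 'tool_rot': array([[-4.94061403e-04,  3.77277729e-01, -9.26100033e-01],
       [ 1.24752220e-03, -9.26099193e-01, -3.77278053e-01],
       [-9.99999100e-01, -1.34172887e-03, -1.31124758e-05]]), 'contact_force': array([ 0.29128237, -0.11807454,  0.31789687]), 'moment': array([-0.04782505, -0.00759113,  0.02342806]), 'width': 0.08554010882530075}
0.0187
```

View pics/scene0b.png

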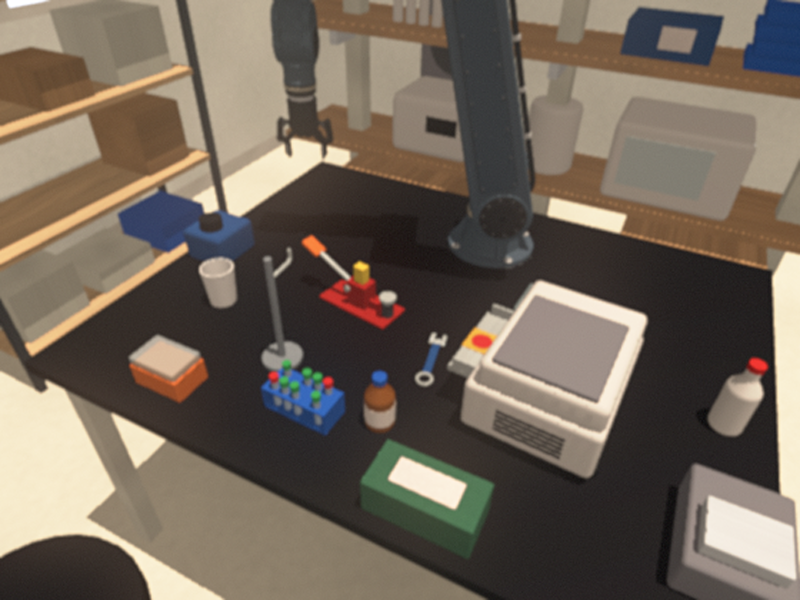

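View pics/top0b.png

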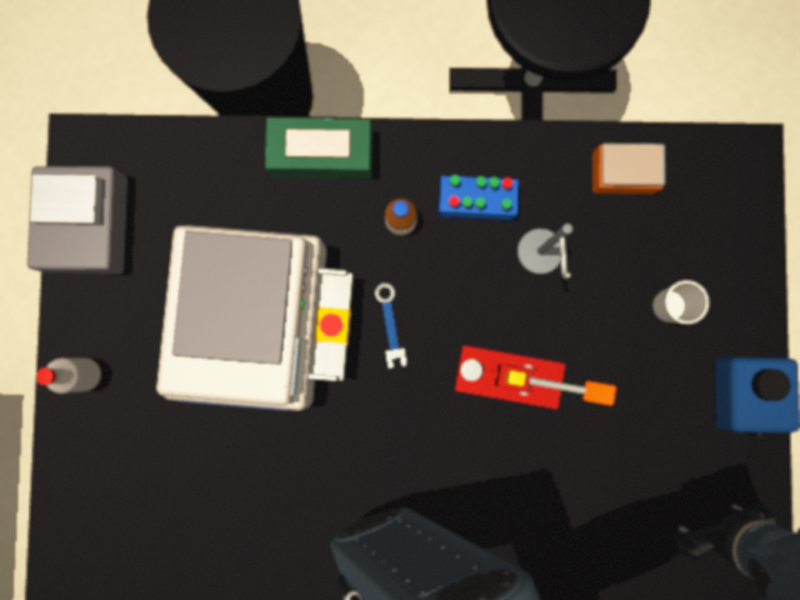

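The top view has the spanner at about (390,325) in the 800 px enlargement, the jack at (510,377), the stand at (540,250) with its hook pointing down-right, and the red disc at (331,325). I'll enlarge the crops to measure.

```bash
python3 - <<'E'
from h import *
im=cv2.imread("pics/top0.png"); s=cv2.imread("pics/scene0.png")
def crop(im,x0,y0,w,h,k,f): cv2.imwrite(f,cv2.resize(im[y0:y0+h,x0:x0+w],None,fx=k,fy=k,interpolation=cv2.INTER_CUBIC))
crop(im,210,180,100,80,8,"pics/c1.png")
crop(im,310,140,130,100,6,"pics/c2.png")
crop(im,310,230,130,65,6,"pics/c3.png")
crop(s,170,160,130,100,6,"pics/c4.png")
crop(s,270,200,100,80,8,"pics/c5.png")
E
```

```text
(no output)
```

View pics/c1.png

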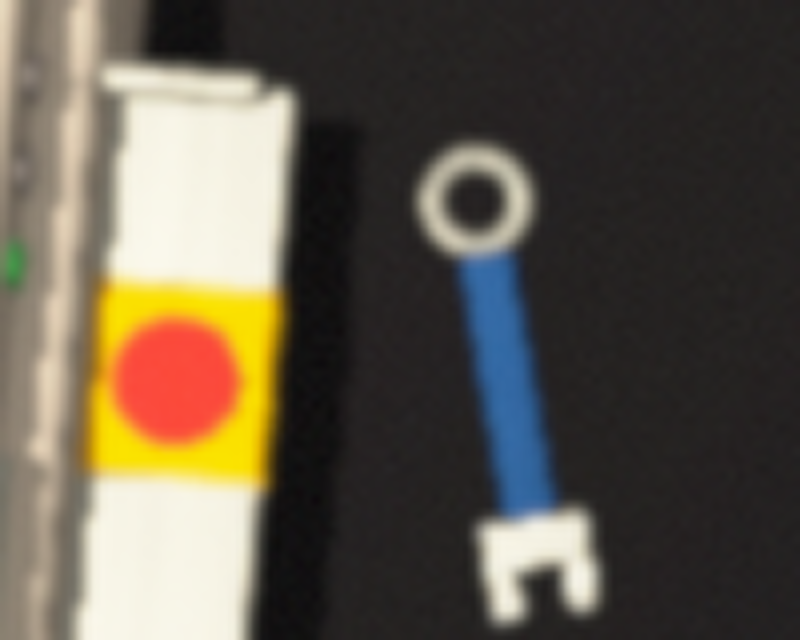

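View pics/c2.png

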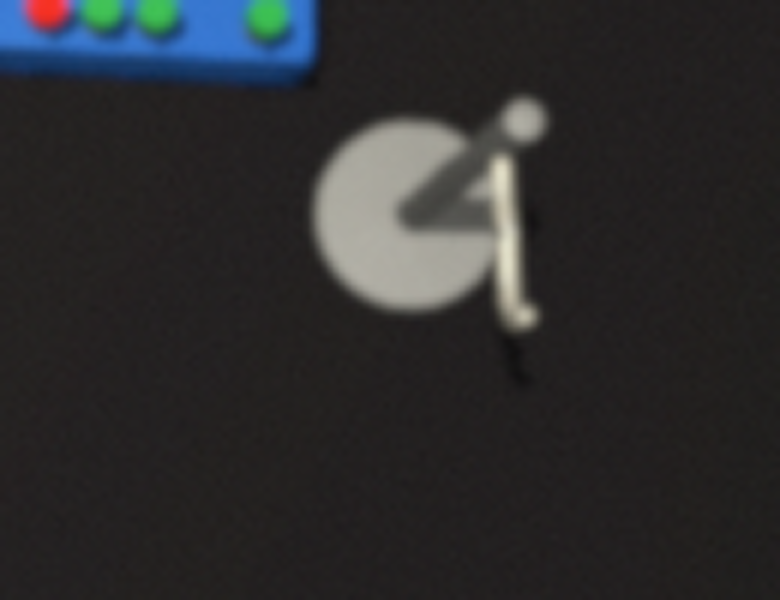

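View pics/c3.png

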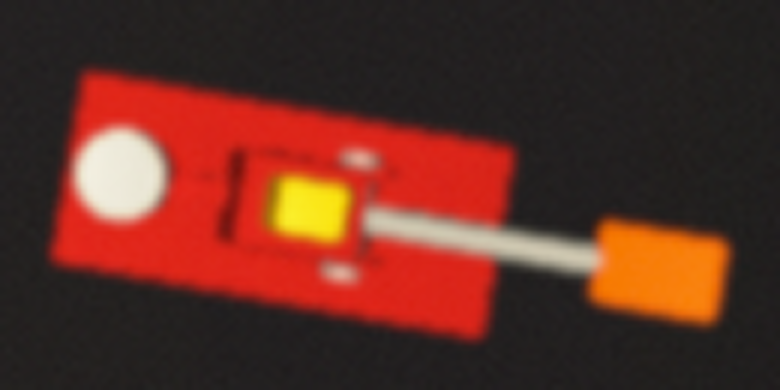

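View pics/c4.png

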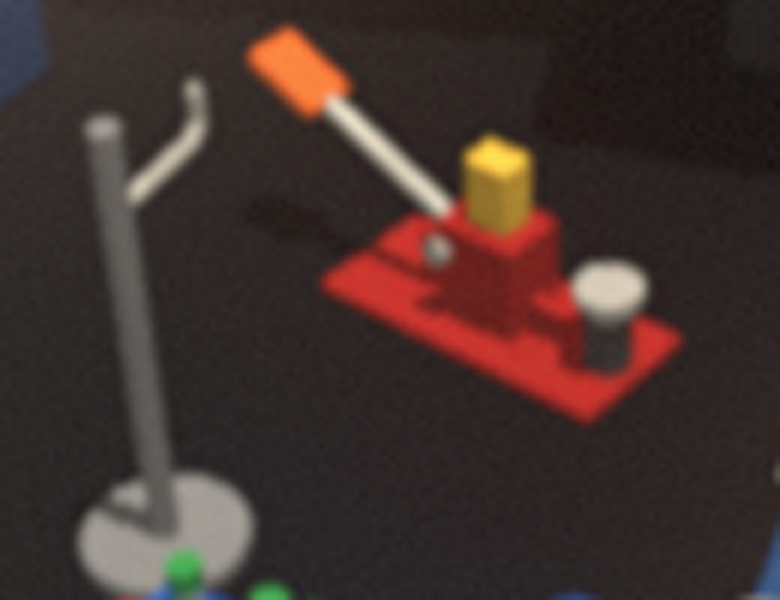

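View pics/c5.png

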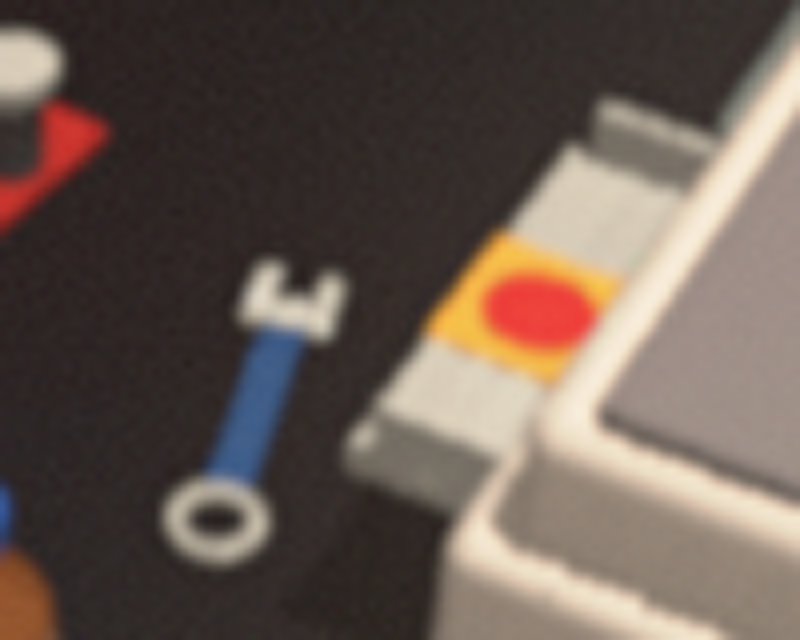

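```bash
cat >> h.py <<'E'
def o(x0,y0,k,u,v): return ((u+.5)/k-.5+x0,(v+.5)/k-.5+y0)
def tri(a,b):
    A=[];B=[]
    for n,uv in(("top",a),("scene",b)):
        c,d=ray(n,uv); P=np.eye(3)-np.outer(d,d); A.append(P);B.append(P@c)
    return np.linalg.solve(A[0]+A[1],B[0]+B[1])
E
cat > m1.py <<'E'
from h import *
np.set_printoptions(precision=4,suppress=True)
T=lambda c,u,v:{1:o(210,180,8,u,v),2:o(310,140,6,u,v),3:o(310,230,6,u,v)}[c]
S=lambda c,u,v:{4:o(170,160,6,u,v),5:o(270,200,8,u,v)}[c]
p=lambda n,x:print(n,x)
eye=atz("top",T(1,476,201),.006); p("eye",eye); p("eye scene",atz("scene",S(5,217,520),.006))
se=atz("top",T(1,527,516),.006); p("shank end",se)
jt=atz("top",T(1,545,612),.006); p("jaw tips",jt)
for e in(se,jt): d=e-eye; p("len,ang of -x",(np.linalg.norm(d),np.degrees(np.arctan2(d[1],d[0]))))
p("disc top z96",atz("top",T(1,177,380),.0965)); p("disc scene",atz("scene",S(5,540,312),.0965)); 
a=atz("top",T(1,296,95),.096);b=atz("top",T(1,268,490),.096);p("ledge edge",(a,b,np.degrees(np.arctan2(*(a-b)[[1,0]]))))
p("patch corners z96",[atz("top",T(1,*q),.096) for q in((104,282),(285,293),(267,487),(90,470))])
p("foot",atz("top",T(2,410,215),.008)); p("foot2",atz("scene",S(4,166,533),.005))
p("posttop",atz("top",T(2,525,120),.270)); p("posttop s",atz("scene",S(4,103,127),.27))
p("tip",atz("top",T(2,523,315),.249)); p("tip s",atz("scene",S(4,193,85),.249)); p("tri",tri(T(2,523,315),S(4,193,85)))
p("lug",atz("top",T(3,313,210),.12)); p("lug s",atz("scene",S(4,498,157),.12))
p("saddle",atz("top",T(3,121,175),.064)); p("saddle s",atz("scene",S(4,610,287),.064))
p("paddle",atz("top",T(3,660,272),.12)); p("pads",atz("scene",S(4,299,70),.12))
p("plate corners",[atz("top",T(3,*q),.008) for q in((84,70),(516,148),(484,340),(51,263))])
E
python3 m1.py
```

```text
eye [0.5869 0.0612 0.006 ]
eye scene [0.5948 0.0585 0.006 ]
shank end [0.4753 0.0413 0.006 ]
jaw tips [0.4415 0.0344 0.006 ]
len,ang of -x (np.float64(0.11334700040567645), np.float64(-169.89985186215438))
len,ang of -x (np.float64(0.14779255071023398), np.float64(-169.5678331932951))
disc top z96 [0.5177 0.1568 0.0965]
disc scene [0.5234 0.154  0.0965]
ledge edge (array([0.6138, 0.1191, 0.096 ]), array([0.4815, 0.1258, 0.096 ]), np.float64(-2.914145952113135))
patch corners z96 [array([0.5501, 0.182 , 0.096 ]), array([0.5473, 0.1215, 0.096 ]), array([0.4825, 0.1262, 0.096 ]), array([0.4874, 0.1852, 0.096 ])]
foot [ 0.675  -0.2483  0.008 ]
foot2 [ 0.6763 -0.2547  0.005 ]
posttop [ 0.6751 -0.2483  0.27  ]
posttop s [ 0.6808 -0.2499  0.27  ]
tip [ 0.6003 -0.2518  0.249 ]
tip s [ 0.6067 -0.2551  0.249 ]
tri [ 0.6022 -0.2551  0.2458]
lug [ 0.4235 -0.187   0.12  ]
lug s [ 0.4306 -0.1879  0.12  ]
saddle [ 0.4368 -0.108   0.064 ]
saddle s [ 0.4437 -0.1092  0.064 ]
paddle [ 0.3987 -0.338   0.12  ]
pads [ 0.4071 -0.3379  0.12  ]
plate corners [array([ 0.4851, -0.0948,  0.008 ]), array([ 0.4513, -0.2985,  0.008 ]), array([ 0.3613, -0.2834,  0.008 ]), array([ 0.3944, -0.0801,  0.008 ])]
```

```bash
python3 - <<'E'
from h import *
s=status.state(); p=s["tool_pos"]; y=s["tool_rot"][:,1]
P=[p,p+.0427*y+[0,0,.01],p-.0427*y+[0,0,.01],p+.057*y+[0,0,.02],p-.057*y+[0,0,.02]]
for n,x0,y0 in(("scene",180,60),("top",460,340)):
    q=pix(n,P);print(n,q.round(1))
    im=cv2.imread(f"pics/{n}0.png")[y0:y0+75,x0:x0+100]; im=cv2.resize(im,None,fx=8,fy=8,interpolation=cv2.INTER_CUBIC)
    for u,v in q: cv2.circle(im,(int((u-x0+.5)*8),int((v-y0+.5)*8)),5,(0,0,255),-1)
    cv2.imwrite(f"pics/g_{n}.png",im)
E
```

```text
scene [[215.1 112.1]
 [204.1 109.2]
 [225.8 110.2]
 [200.2 106.6]
 [229.3 107.9]]
top [[493.9 363. ]
 [512.2 357.1]
 [478.9 370.6]
 [519.7 355.7]
 [474.8 373.8]]
```

View pics/g_scene.png

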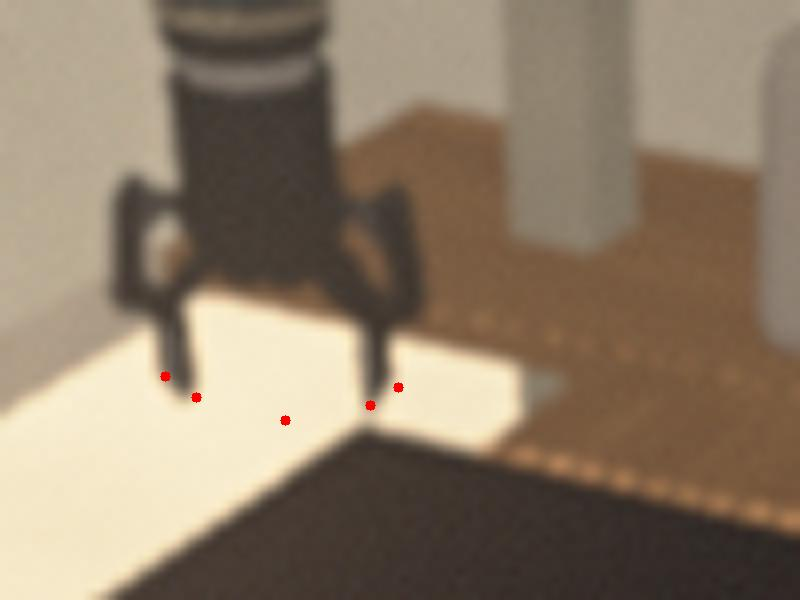

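View pics/g_top.png

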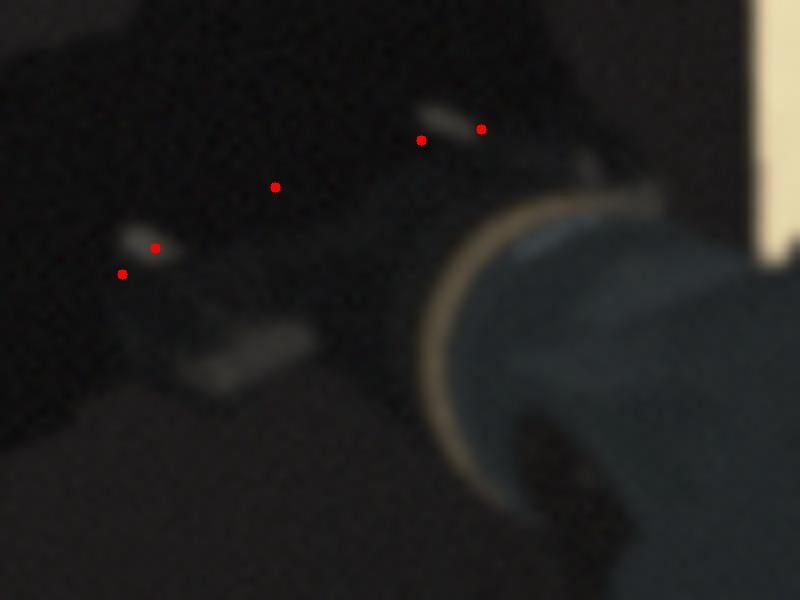

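Call:
step_arm --pt "8.5 1 1.7 0 0" --pt "8.5 2 3.4 0 0" --pt "8.5 2 3.4 0 0" --pt "8.5 2 3.4 0 0" --pt "8.5 2 3.4 0 0" --pt "8.5 2 3.4 0 0" --pt "8.5 2 3.4 0 0" --pt "8.5 2 3.4 0 0" --pt "8.5 2 3.4 0 0" --pt "8.5 2 3.4 0 0" --pt "8.5 2 3.4 0 0" --pt "8.5 2 3.4 0 0"

```text
time: 1.3
tool_pos: [0.4284, -0.0936, 0.2312]
tool_rot: [[-0.0, 0.377, -0.926], [0.0, -0.926, -0.377], [-1.0, -0.0, 0.0]]
contact_force: [0.3, -1.0, 0.3]
width: 0.0849
```

```bash
python3 - <<'E'
from h import *
s=status.state();print(s["joints"].round(3),s["tool_pos"],s["tool_rot"][:,1])
E
```

```text
[-0.215  0.09  -0.197  1.283  0.     2.54 ] [ 0.42841937 -0.09356421  0.23115075] [ 3.77278992e-01 -9.26099636e-01 -1.65047690e-04]
```

Call:
step_arm --pt "8.5 1.5 3 -2 -4" --pt "8.5 2.5 3.8 -3 -4" --pt "8.5 2.5 3.8 -3 -3.8" --pt "8.5 2.0 2.7 -3 0" --pt "8.5 1.0 1.0 -1 0" --pt "8.5 0 0 0 0"

```text
time: 1.9
tool_pos: [0.5187, 0.0425, 0.1145]
tool_rot: [[-0.003, 0.182, -0.983], [-0.0, -0.983, -0.182], [-1.0, -0.0, 0.003]]
contact_force: [0.5, -0.0, -0.9]
width: 0.0851
```

```bash
cat > ov.py <<'E'
import sys
from h import *
tag=sys.argv[1]
s=status.state(); p=s["tool_pos"]; y=s["tool_rot"][:,1]; w=s["width"]/2
print(s["time"],p,np.degrees(np.arctan2(y[1],y[0])),s["joints"].round(3),s["width"],s["contact_force"].round(2))
P=[p,p+w*y,p-w*y]
for a in sys.argv[2:]:
    n,x0,y0,k=a.split(","); x0,y0,k=int(x0),int(y0),int(k)
    q=pix(n,P);print(n,q.round(1).tolist())
    im=grab(n,f"{tag}_{n}_full.png")[y0:y0+600//k,x0:x0+800//k]; im=cv2.resize(im,None,fx=k,fy=k,interpolation=cv2.INTER_CUBIC)
    for u,v in q: cv2.circle(im,(int((u-x0+.5)*k),int((v-y0+.5)*k)),3,(0,0,255),-1)
    cv2.imwrite(f"pics/{tag}_{n}.png",im)
E
python3 ov.py a top,220,180,8 scene,260,190,8
```

```text
1.9 [0.51865459 0.04253864 0.11447718] -79.50628389233941 [ 0.082  0.3   -0.239  1.035  0.     3.04 ] 0.08513226549893453 [ 0.46 -0.01 -0.87]
top [[274.4, 227.0], [290.4, 224.3], [258.5, 229.7]]
scene [[303.8, 221.9], [290.4, 219.3], [317.5, 224.5]]
```

View pics/a_top.png

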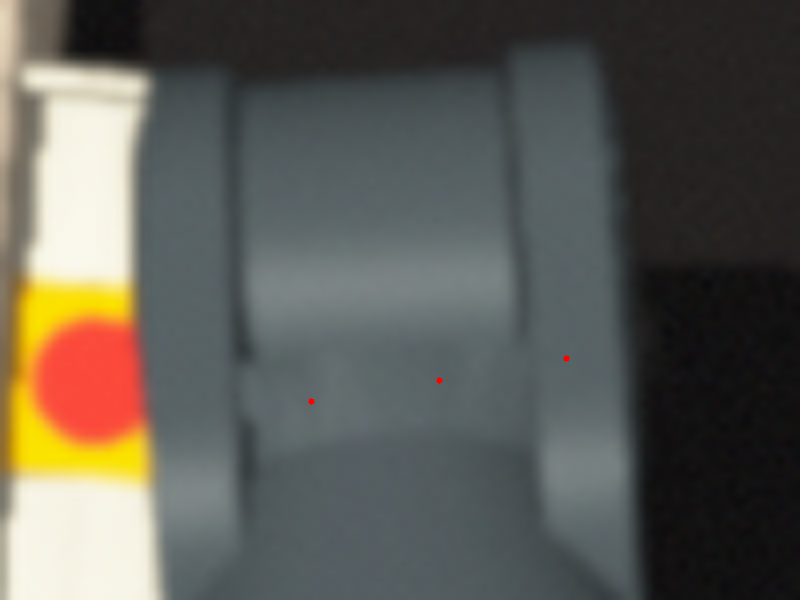

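View pics/a_scene.png

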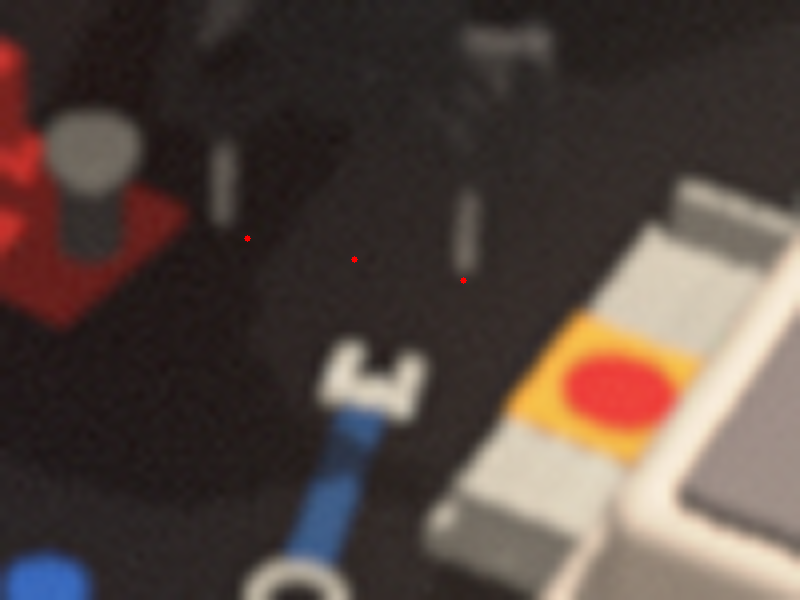

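```bash
python3 - <<'E'
from h import *
s=status.state(); p=s["tool_pos"]; y=s["tool_rot"][:,1]; w=s["width"]/2
for dz in(0,.013):
  for k in(w,w+.006): print(dz,k,((pix("scene",[p+k*y+[0,0,dz],p-k*y+[0,0,dz]])-[260,190]+.5)*8).round(0).tolist())
E
```

```text
0 0.04256027405018241 [[244.0, 232.0], [460.0, 275.0]]
0 0.04856027405018241 [[229.0, 229.0], [476.0, 278.0]]
0.013 0.04256027405018241 [[245.0, 206.0], [463.0, 248.0]]
0.013 0.04856027405018241 [[230.0, 203.0], [479.0, 251.0]]
```

Call:
step_arm --pt "5 0.4 0.6 -1 0" --pt "5 0 0 -2.5 0" --pt "5 0 0 -2.5 0" --pt "5 0 0 -2.5 0" --pt "5 0 0 -1.6 0" --pt "5 0 0 -0.9 0" --pt "5 0 0 0 0"

```text
time: 2.7
tool_pos: [0.5224, 0.047, 0.0058]
tool_rot: [[-0.001, 0.179, -0.984], [0.0, -0.984, -0.179], [-1.0, -0.0, 0.001]]
contact_force: [-0.9, 0.8, 1.0]
width: 0.0501
```

```bash
python3 ov.py b scene,260,190,8
```

```text
2.7 [0.52238864 0.04699695 0.00579829] -79.69550704528665 [ 0.09   0.416 -0.385  0.77   0.     3.051] 0.05014350887247668 [-0.94  0.82  0.98]
scene [[302.9, 248.9], [295.3, 247.3], [310.5, 250.5]]
```

View pics/b_scene.png

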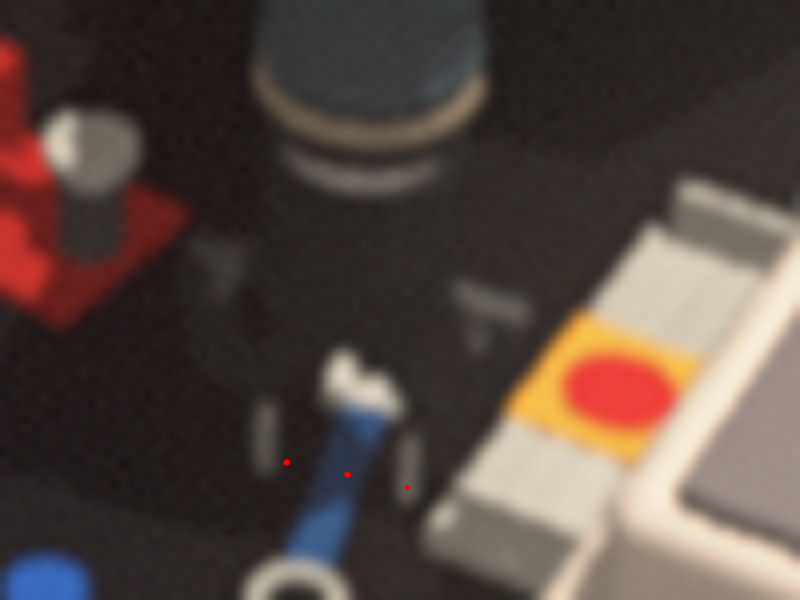

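The fingers at (265,470) and (405,500) straddle the shank at about mid-length. I'll close them.

Call:
step_arm --pt "1.2 0 0 -0.2 0" --pt "1.2 0 0 0 0" --pt "1.2 0 0 0 0" --pt "1.2 0 0 0 0" --pt "1.2 0 0 0 0" --grip_force 60

```text
time: 3.25
tool_pos: [0.5235, 0.0476, 0.0052]
tool_rot: [[0.002, 0.18, -0.984], [0.0, -0.984, -0.18], [-1.0, 0.0, -0.002]]
contact_force: [-0.5, -0.9, 4.9]
width: 0.0133
```

Call:
step_arm --pt "1.2 0 0 0 0" --pt "1.2 0 0 0 0" --pt "1.2 0 0 0.5 0" --pt "1.2 0 0 1.5 0" --pt "1.2 0 0 3 0" --pt "1.2 0 0 3 0"

```text
time: 3.85
tool_pos: [0.5224, 0.0476, 0.0852]
tool_rot: [[-0.001, 0.18, -0.984], [0.0, -0.984, -0.18], [-1.0, -0.0, 0.001]]
contact_force: [0.2, -0.9, -1.7]
width: 0.0132
```

```bash
python3 ov.py c scene,260,180,8
```

```text
3.85 [0.52236672 0.04756704 0.08519321] -79.6351336672867 [ 0.091  0.33  -0.278  0.964  0.     3.051] 0.013164699184000858 [ 0.15 -0.85 -1.72]
scene [[304.3, 230.3], [302.3, 229.9], [306.4, 230.7]]
```

View pics/c_scene.png

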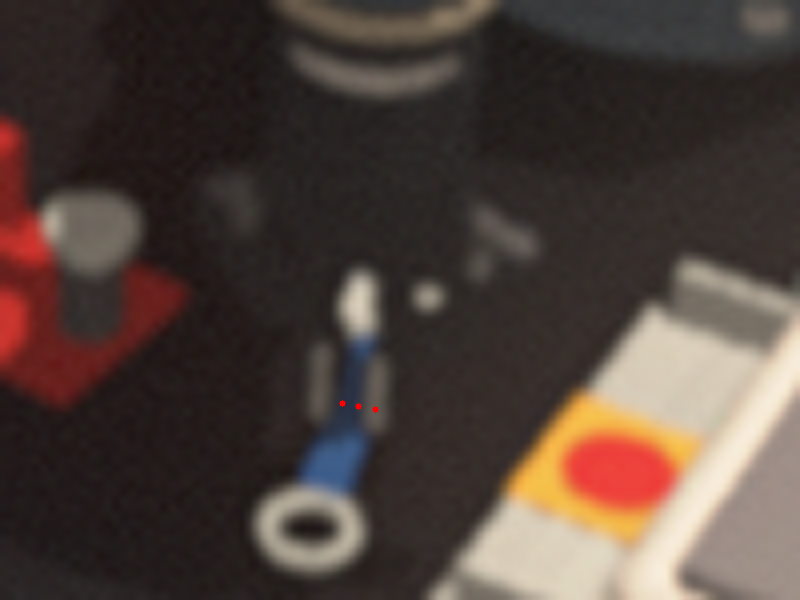

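```bash
python3 - <<'E'
from h import *
s=status.state();p=s["tool_pos"]
for z in(.083,.086):
  e=atz("scene",np.array(o(260,180,8,309,530))-[-1.5,3],z)
  d=e[:2]-p[:2];print(e,np.linalg.norm(d),np.degrees(np.arctan2(d[1],d[0])))
print(pix("scene",[[.5869,.0612,.006]])+[-1.5,3], o(270,200,8,217,520))
E
```

```text
[0.57836292 0.05729497 0.083     ] 0.05418786034465191 10.058323180333627
[0.5813617  0.05850752 0.086     ] 0.057356234912675115 10.727804779343579
[[297.06520102 266.19584046]] (296.6875, 264.5625)
```

Call:
step_arm --pt "1.2 0 0 2.5 0" --pt "1.2 0 -1 3 0" --pt "1.2 0 -2.5 3 -1" --pt "1.2 0.2 -3 3 -1" --pt "1.2 0.2 -3.5 3 -1" --pt "1.2 0.2 -3.5 2.5 -1" --pt "1.2 0.2 -3.5 2 -1" --pt "1.2 0.2 -3.5 1.5 -1" --pt "1.2 0.2 -3.5 0 -1" --pt "1.2 0.2 -3 0 0" --pt "1.2 0.1 -2 0 0" --pt "1.2 0 -1.2 0 0"

```text
time: 5.1
tool_pos: [0.5377, -0.256, 0.2892]
tool_rot: [[-0.0, 0.057, -0.998], [0.0, -0.998, -0.057], [-1.0, -0.0, 0.0]]
contact_force: [0.5, 0.4, -2.0]
width: 0.013
```

Call:
step_arm --pt "1.2 0 -0.2 0 0" --pt "1.2 0 0 0 0" --pt "1.2 0 0 0 0" --pt "1.2 0 0 0 0"

```text
time: 5.5
tool_pos: [0.538, -0.2554, 0.2895]
tool_rot: [[0.0, 0.06, -0.998], [0.0, -0.998, -0.06], [-1.0, -0.0, -0.0]]
contact_force: [0.3, -0.3, -1.2]
width: 0.0133
```

```bash
python3 ov.py d scene,140,120,8 top,330,130,8
```

```text
5.5 [ 0.53800169 -0.25541592  0.28946859] -86.57096172150997 [-0.443  0.354  0.299  1.515  0.     2.638] 0.013251414034681854 [ 0.3  -0.26 -1.19]
scene [[213.7, 151.4], [211.8, 150.9], [215.6, 151.8]]
top [[402.0, 217.0], [404.9, 216.8], [399.1, 217.1]]
```

View pics/d_scene.png

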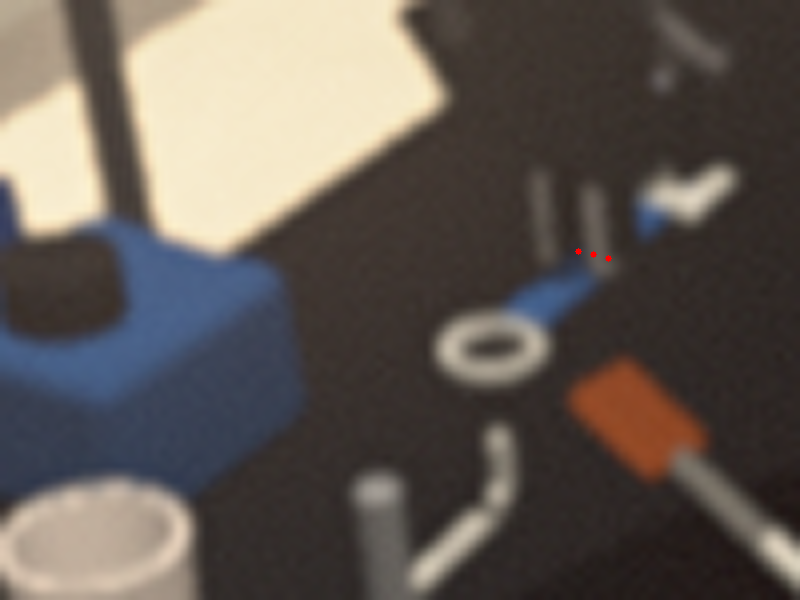

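View pics/d_top.png

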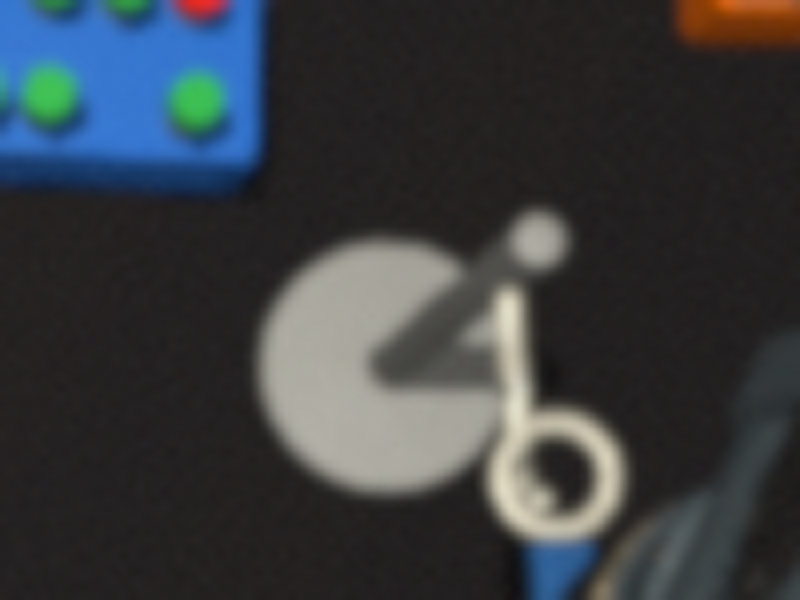

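```bash
python3 - <<'E'
from h import *
e=atz("top",o(330,130,8,557,475),.289); t=atz("top",o(330,130,8,540,497),.249)
print(e,t,t-e); w=atz("top",o(330,130,8,509,300),.224);print(w)
sp=atz("top",o(330,130,8,562,565),.289);print(sp-e)
off=[-1.5,3]
e=atz("scene",np.array(o(140,120,8,493,348))-off,.288);t2=atz("scene",np.array(o(140,120,8,497,430))-off,.249);print(e,t2,t2-e)
E
```

```text
[ 0.60308664 -0.24908442  0.289     ] [ 0.60122632 -0.25251137  0.249     ] [-0.00186032 -0.00342695 -0.04      ]
[ 0.66461446 -0.24831486  0.224     ]
[-0.02617469 -0.00140951  0.        ]
[ 0.59294029 -0.25652431  0.288     ] [ 0.58929706 -0.26231992  0.249     ] [-0.00364324 -0.00579561 -0.039     ]
```

Call:
step_arm --pt "1.2 -0.2 -0.4 0 0" --pt "1.2 0 0 -1 0" --pt "1.2 0 0 -1 0" --pt "1.2 0 0 -1 0" --pt "1.2 0 0 -1 0" --pt "1.2 0 0 -0.5 0" --pt "1.2 0 0 0 0"

```text
time: 6.3
tool_pos: [0.5355, -0.2602, 0.2431]
tool_rot: [[-0.001, 0.059, -0.998], [0.001, -0.998, -0.059], [-1.0, -0.001, 0.001]]
contact_force: [0.3, -0.0, -1.9]
width: 0.013
```

```bash
python3 ov.py e scene,140,120,8 top,330,130,8
```

```text
6.3 [ 0.53549213 -0.26023702  0.2431333 ] -86.64149959541945 [-0.452  0.36   0.19   1.403  0.     2.631] 0.01302746251962921 [ 0.32 -0.02 -1.85]
scene [[214.2, 163.8], [212.3, 163.3], [216.0, 164.3]]
top [[399.8, 219.3], [402.5, 219.2], [397.1, 219.4]]
```

View pics/e_scene.png

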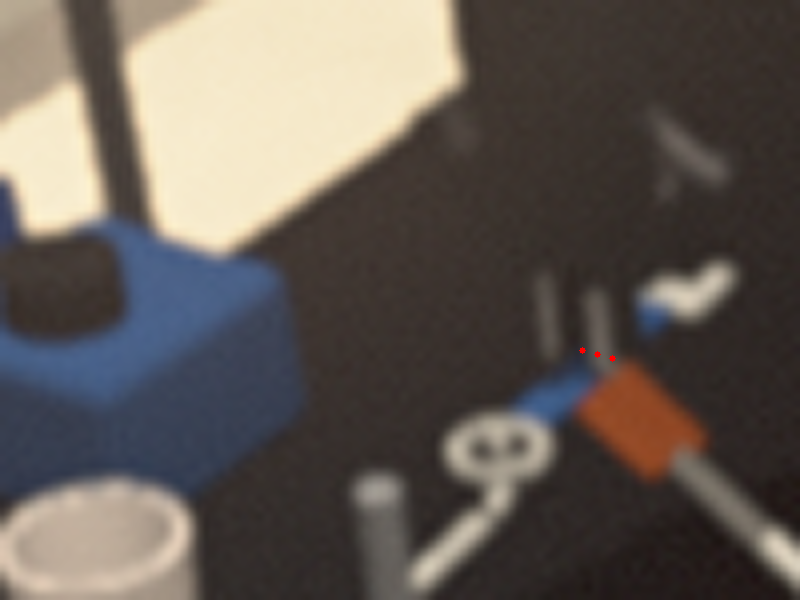

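View pics/e_top.png

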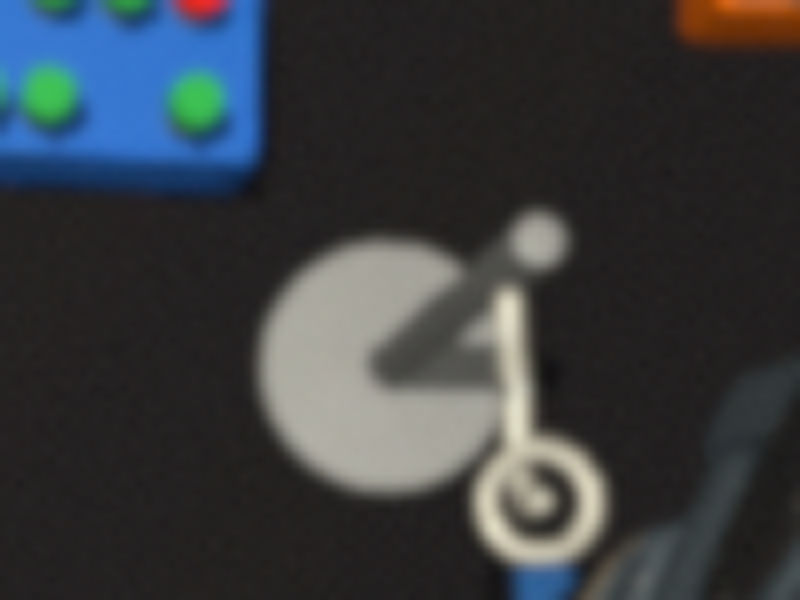

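The hook tip shows centred through the eye at (540,500) in the top view. I'll lower another 10 mm and release.

Call:
step_arm --pt "1.2 0 0 -0.6 0" --pt "1.2 0 0 -0.4 0" --pt "1.2 0 0 0 0" --pt "8.5 0 0 0 0" --pt "8.5 0 0 0 0" --pt "8.5 0 0 0 0" --pt "8.5 0 0 0 0" --pt "8.5 0 0 0 0" --pt "8.5 0 0 0 0" --pt "8.5 0 0 0 0"

```text
time: 7.4
tool_pos: [0.5359, -0.2604, 0.2343]
tool_rot: [[0.0, 0.059, -0.998], [0.0, -0.998, -0.059], [-1.0, -0.0, -0.0]]
contact_force: [0.4, -0.6, -0.0]
width: 0.0849
```

```bash
python3 ov.py f scene,140,120,8
```

```text
7.4 [ 0.53592387 -0.26043533  0.23425409] -86.63813780470468 [-0.452  0.361  0.17   1.38   0.     2.631] 0.08491676035797584 [ 0.42 -0.65 -0.02]
scene [[214.3, 166.3], [202.5, 163.3], [226.3, 169.4]]
```

View pics/f_scene.png

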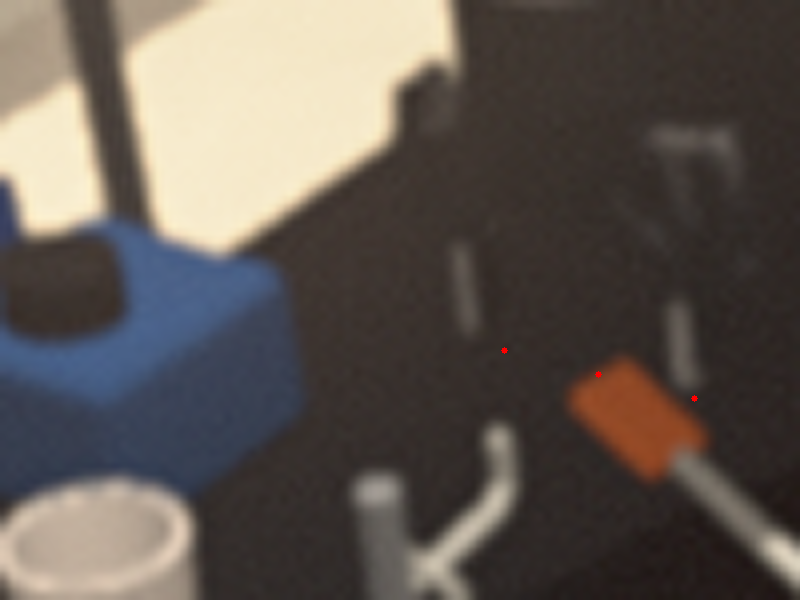

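```bash
python3 - <<'E'
import cv2
im=cv2.imread("pics/f_scene_full.png")[155:275,150:310]
cv2.imwrite("pics/f2.png",cv2.resize(im,None,fx=5,fy=5,interpolation=cv2.INTER_CUBIC))
E
```

```text
(no output)
```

View pics/f2.png

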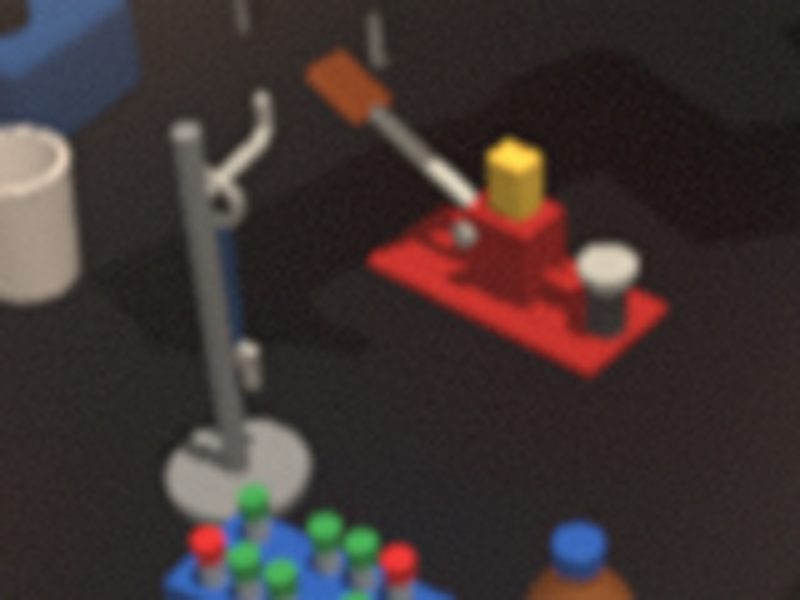

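The spanner hangs jaw down on the wire near the post, eye at about (225,200). Next is the jack's lug.

Call:
step_arm --pt "8.5 -1.3 0 0.5 0" --pt "8.5 -2 0 0 8.5" --pt "8.5 -2 1 0 8.5" --pt "8.5 -2 1 0 8.5" --pt "8.5 -2 1 0 8.5" --pt "8.5 -1 1 0 8.5" --pt "8.5 -1 1 0 8.5" --pt "8.5 0 1 0 8.5" --pt "8.5 0 1.0 0 8.5" --pt "8.5 0 0.3 -2 8.5" --pt "8.5 0 0 -2.5 0.7" --pt "8.5 0 0 -2 0"

```text
time: 8.65
tool_pos: [0.4219, -0.1872, 0.1737]
tool_rot: [[0.0, 0.987, -0.163], [-0.0, -0.163, -0.987], [-1.0, 0.0, 0.0]]
contact_force: [1.0, 0.1, 0.2]
width: 0.0847
```

Call:
step_arm --pt "8.5 0 0 -1 0" --pt "8.5 0 0 0 0"

```text
time: 8.85
tool_pos: [0.4218, -0.1872, 0.1636]
tool_rot: [[-0.002, 0.986, -0.164], [0.001, -0.164, -0.986], [-1.0, -0.002, -0.0]]
contact_force: [0.4, 0.0, 0.3]
width: 0.0853
```

```bash
python3 ov.py g scene,190,130,8 top,310,230,6
```

```text
8.85 [ 0.42177857 -0.18716974  0.16358297] -9.45258102346703 [-0.418  0.167 -0.285  1.121 -0.     1.318] 0.08533316327172526 [0.43 0.02 0.3 ]
scene [[253.7, 173.8], [245.5, 179.4], [261.6, 168.4]]
top [[364.3, 265.7], [367.1, 249.0], [361.4, 282.4]]
```

View pics/g_scene.png

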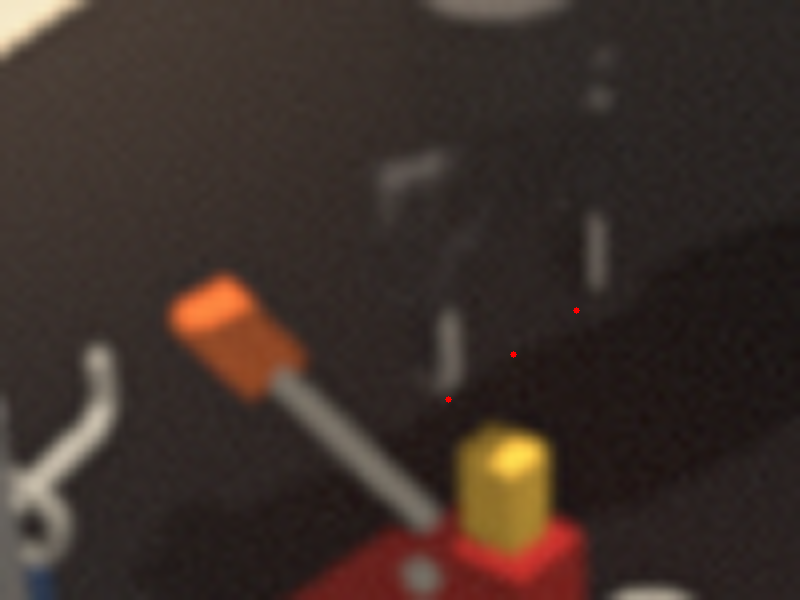

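View pics/g_top.png

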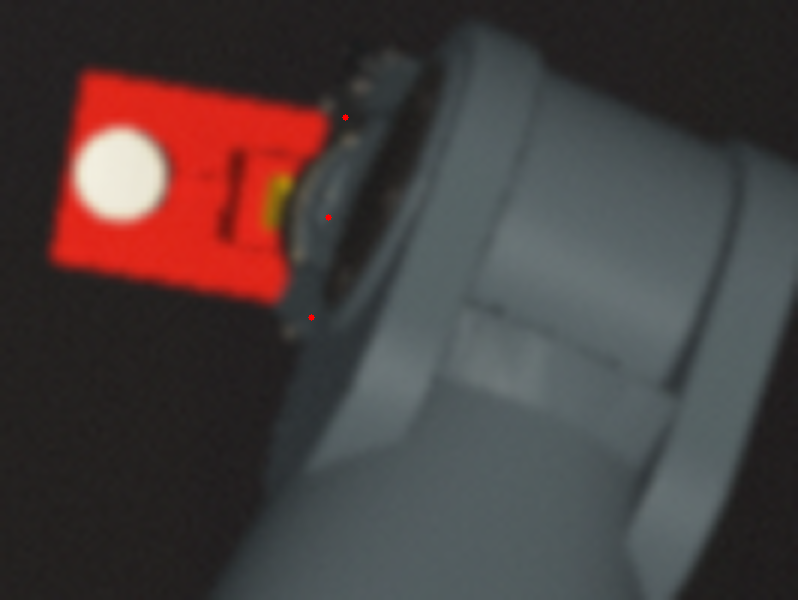

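Call:
step_arm --pt "6 0.1 0 -2 0" --pt "6 0 0 -2 0" --pt "6 0 0 -2 0" --pt "6 0 0 -1.2 0" --pt "6 0 0 -0.4 0" --pt "1.5 0 0 0 0" --pt "1.5 0 0 0 0" --pt "1.5 0 0 0 0" --pt "1.5 0 0 0 0" --pt "1.5 0 0 0 0" --pt "1.5 0 0 0 0" --grip_force 90

```text
time: 10.05
tool_pos: [0.4252, -0.1879, 0.0894]
tool_rot: [[0.003, 0.986, -0.164], [-0.001, -0.164, -0.986], [-1.0, 0.003, 0.001]]
contact_force: [2.7, -0.6, 7.7]
width: 0.0227
```

```bash
python3 ov.py i scene,190,130,8 top,310,230,6
```

```text
10.05 [ 0.42520006 -0.1879122   0.08936548] -9.435339696303734 [-0.416  0.231 -0.411  0.926  0.     1.319] 0.02269969689017584 [ 2.72 -0.64  7.71]
scene [[253.6, 192.2], [251.5, 193.8], [255.7, 190.7]]
top [[360.4, 263.6], [361.2, 259.4], [359.7, 267.9]]
```

View pics/i_scene.png

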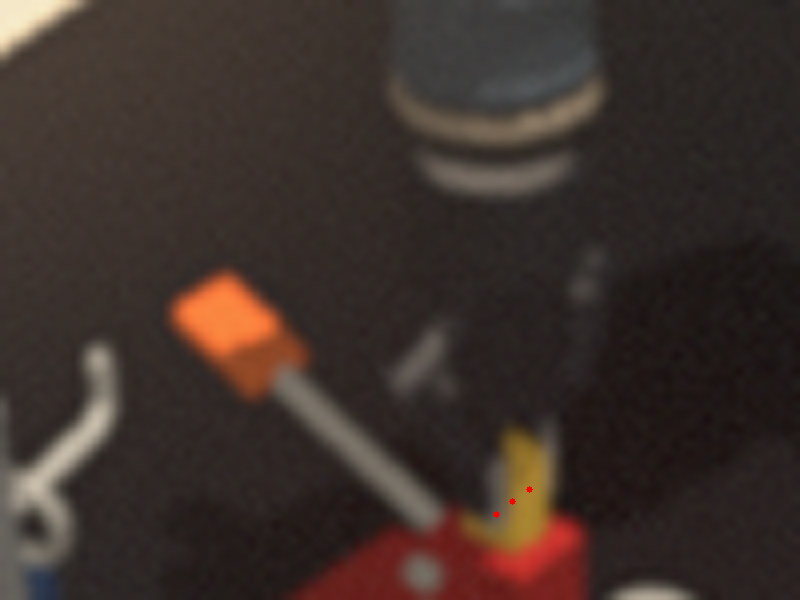

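View pics/i_top.png

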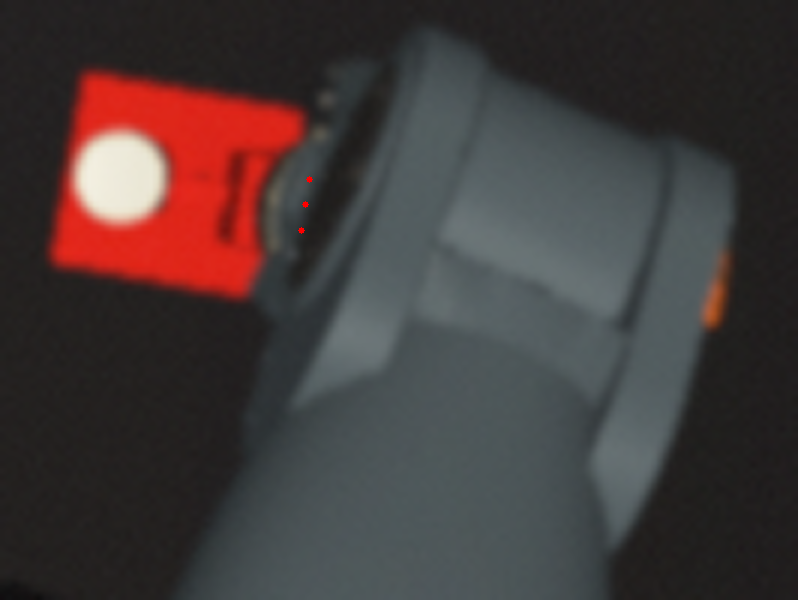

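Call:
step_arm --pt "1.5 0 0 0.3 0" --pt "1.5 0 0 0.4 0" --pt "1.5 1 0.5 0 1" --pt "1.5 1.5 1.5 0 1" --pt "1.5 1.5 1.5 0 1" --pt "1.5 1.5 2 0 1" --pt "1.5 1.5 2 0 1" --pt "1.5 1.0 2 0 1" --pt "1.5 0.7 2 0 0" --pt "1.5 0.2 2 0 0" --pt "1.5 0 1 0 0" --pt "1.5 0 0.5 0 0"

```text
time: 11.35
tool_pos: [0.5126, -0.0364, 0.0947]
tool_rot: [[-0.001, 0.998, -0.058], [0.0, -0.058, -0.998], [-1.0, -0.001, -0.0]]
contact_force: [0.4, 0.5, -7.7]
width: 0.0231
```

```bash
python3 ov.py j scene,220,170,5 top,210,180,6
```

```text
11.35 [ 0.51260057 -0.03636956  0.09473893] -3.3435818112001505 [-0.071  0.305 -0.288  0.979  0.     1.558] 0.02306755428966263 [ 0.43  0.45 -7.71]
scene [[281.5, 218.1], [279.7, 220.1], [283.3, 216.2]]
top [[304.1, 230.0], [304.4, 225.7], [303.8, 234.3]]
```

View pics/j_scene.png

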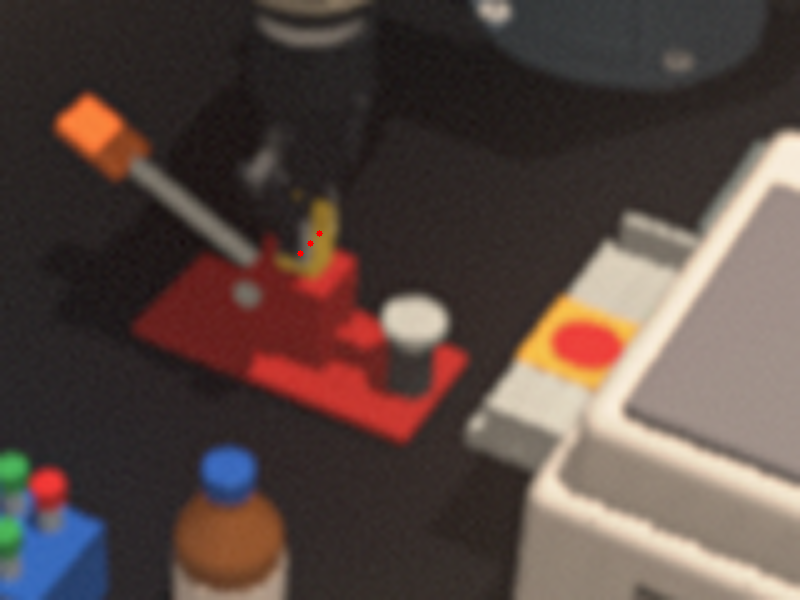

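View pics/j_top.png

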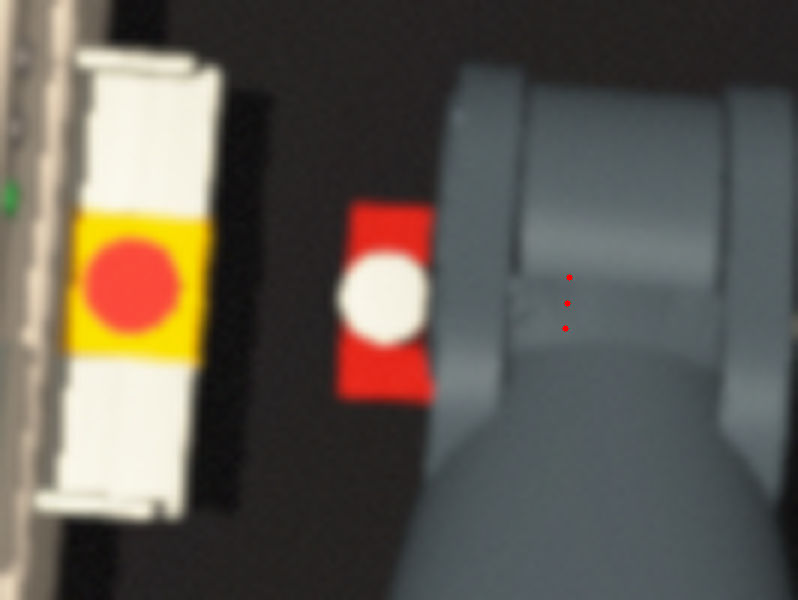

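```bash
python3 - <<'E'
from h import *
d=atz("top",o(210,180,6,132,286),.0965); s=atz("top",o(210,180,6,386,298),.070); print(d,s,d-s)
off=[-1.5,3]
d=atz("scene",np.array(o(220,170,5,586,344))-off,.0965); s=atz("scene",np.array(o(220,170,5,416,316))-off,.070); print(d,s,d-s)
a=atz("top",o(210,180,6,352,202),.013);b=atz("top",o(210,180,6,337,400),.013);print(np.degrees(np.arctan2(*(a-b)[[1,0]])))
a=atz("top",o(210,180,6,222,66),.096);b=atz("top",o(210,180,6,184,518),.096);print(np.degrees(np.arctan2(*(a-b)[[1,0]])))
E
```

```text
[0.51720756 0.15710108 0.0965    ] [0.51454759 0.04479416 0.07      ] [0.00265997 0.11230691 0.0265    ]
[0.5083177  0.15243035 0.0965    ] [0.50389765 0.04010987 0.07      ] [0.00442005 0.11232048 0.0265    ]
-3.3736524379126314
-3.660933983283519
```

Both views agree: the saddle needs +3 mm in x and +112 mm in y, and the yaw already matches.

Call:
step_arm --pt "1.5 0.3 1 -0.2 0" --pt "1.5 0 1.5 0 0" --pt "1.5 0 1.5 0 0" --pt "1.5 0 1.5 0 0" --pt "1.5 0 1.5 0 0" --pt "1.5 0 1.5 0 0" --pt "1.5 0 1.5 0 0" --pt "1.5 0 0.8 0 0" --pt "1.5 0 0.4 0 0" --pt "1.5 0 0 0 0" --pt "1.5 0 0 0 0"

```text
time: 12.55
tool_pos: [0.5159, 0.0743, 0.0932]
tool_rot: [[-0.0, 0.998, -0.06], [-0.0, -0.06, -0.998], [-1.0, -0.0, 0.0]]
contact_force: [0.3, -1.3, -8.0]
width: 0.023
```

```bash
python3 ov.py k scene,220,170,5 top,210,180,6
```

```text
12.55 [0.51590741 0.07425351 0.09318417] -3.4459483763879892 [ 0.143  0.317 -0.274  0.98  -0.     1.774] 0.022977997579613024 [ 0.27 -1.31 -8.05]
scene [[313.3, 229.8], [311.6, 231.9], [314.9, 227.7]]
top [[262.7, 228.2], [263.0, 223.9], [262.4, 232.5]]
```

View pics/k_scene.png

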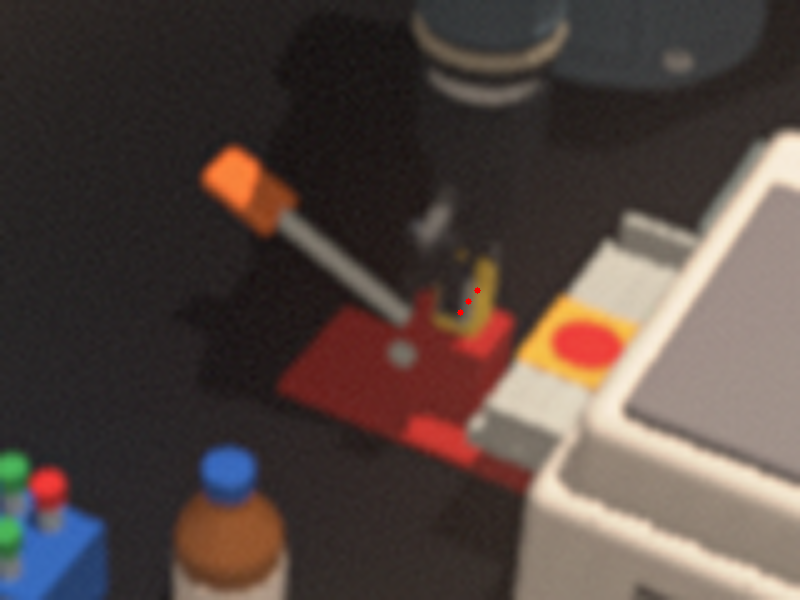

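Call:
step_arm --pt "1.5 0 0.15 -0.2 0" --pt "1.5 0 0 -0.2 0" --pt "1.5 0 0 0 0" --pt "6 0 0 0 0" --pt "6 0 0 0 0" --pt "6 0 0 0 0" --pt "6 0 0 0 0" --pt "6 0 0 0 0" --pt "6 0 0 1 0" --pt "6 0 0 2 0" --pt "6 0 0 3 0" --pt "6 0 0 3 0"

```text
time: 13.85
tool_pos: [0.5156, 0.076, 0.1807]
tool_rot: [[-0.0, 0.998, -0.06], [-0.0, -0.06, -0.998], [-1.0, -0.0, 0.0]]
contact_force: [0.7, 0.2, -0.9]
width: 0.06
```

Call:
step_arm --pt "0 0 -2 1.5 0" --pt "0 0 -4 0 0" --pt "0 0 -4 0 0" --pt "0 0 -4 0 0" --pt "0 0 -4 0 0" --pt "0 0 0 0 0"

```text
time: 14.45
tool_pos: [0.5159, -0.1079, 0.195]
tool_rot: [[0.001, 0.998, -0.064], [-0.001, -0.064, -0.998], [-1.0, 0.001, 0.001]]
contact_force: [0.0, -0.6, 0.1]
width: 0.0
```

```bash
python3 ov.py l scene,220,170,5 top,210,180,6
```

```text
14.45 [ 0.51590125 -0.10786944  0.19497785] -3.6775588938607338 [-2.05e-01  2.56e-01 -8.40e-02  1.23e+00 -1.00e-03  1.43e+00] 5.895412746560637e-06 [ 0.04 -0.6   0.08]
scene [[260.7, 186.6], [260.7, 186.6], [260.7, 186.6]]
top [[334.3, 227.5], [334.3, 227.5], [334.3, 227.5]]
```

View pics/l_scene.png

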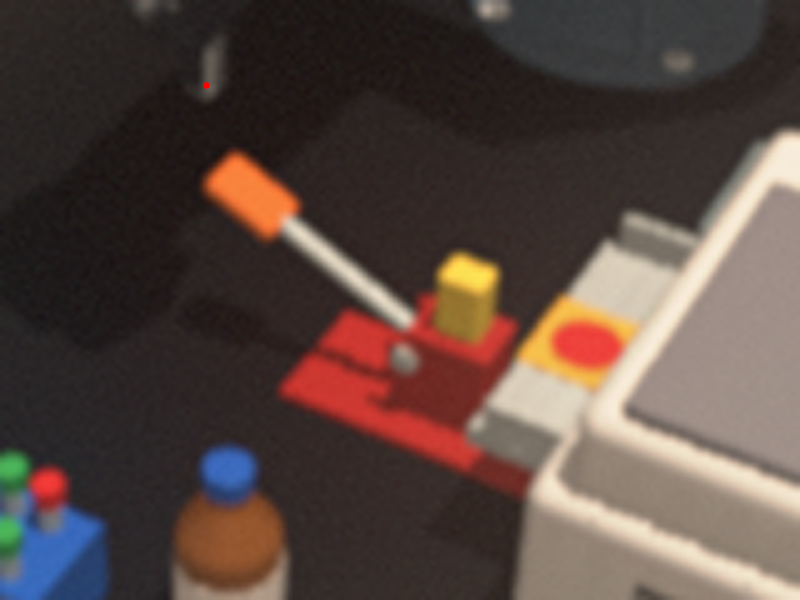

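View pics/l_top.png

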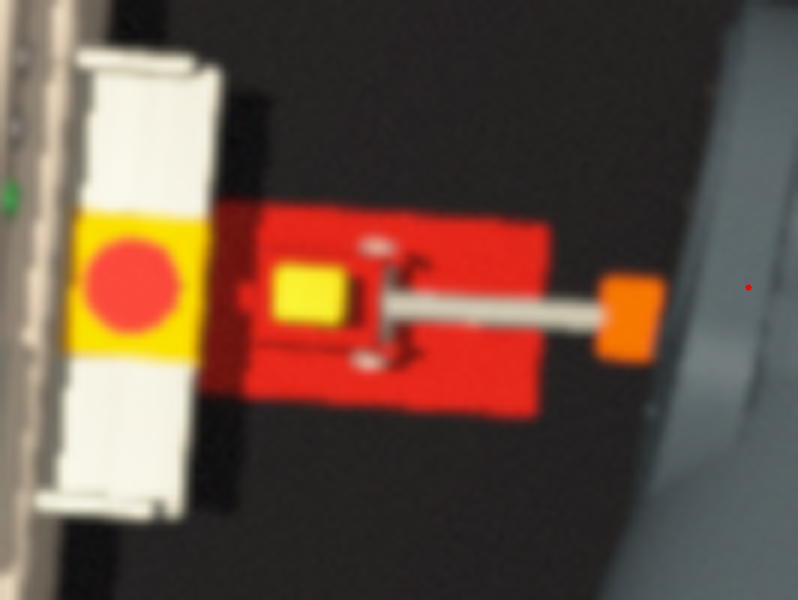

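```bash
python3 - <<'E'
from h import *
l=atz("top",o(210,180,6,310,294),.12); d=atz("top",o(210,180,6,132,286),.0965)
c=[atz("top",o(210,180,6,*q),.008) for q in((552,223),(538,416),(262,205))]
v=c[2]-c[0]; a=np.arctan2(v[1],v[0]); u=np.array([np.cos(a),np.sin(a)])
print(l,np.degrees(a)); s=l[:2]+.08*u; print("saddle",s,"disc",d[:2],d[:2]-s)
m=(c[0]+c[1])/2; print("from plate end",d[:2]-(m[:2]+.185*u))
u=np.array([np.cos(np.radians(86.5)),np.sin(np.radians(86.5))])
for tl in("lug true",):
  L=np.array([.5156,.076])
  for x in(-166,-182): print(x,L+u*(x+15)/1000)
E
```

```text
[0.51377415 0.07687606 0.12      ] 87.24918422153274
saddle [0.51761354 0.15678387] disc [0.51720756 0.15710108] [-0.00040597  0.0003172 ]
from plate end [0.0002268  0.00128325]
-166 [ 0.50638167 -0.07471835]
-182 [ 0.50540489 -0.09068851]
```

Lug and plate both put the saddle within about 1.3 mm of the lift point. I'll touch down on the paddle.

Call:
step_arm --pt "0 -0.5 1.6 -2 0" --pt "0 -0.5 1.6 -2 0" --pt "0 0 0 -1.5 0" --pt "0 0 0 -1.0 0" --pt "0 0 0 -0.5 0" --pt "0 0 0 0 0"

```text
time: 15.15
tool_pos: [0.5059, -0.0716, 0.1241]
tool_rot: [[-0.001, 0.998, -0.059], [0.0, -0.059, -0.998], [-1.0, -0.001, -0.0]]
contact_force: [-0.8, 0.3, -0.5]
width: 0.0002
```

```bash
python3 ov.py n scene,220,170,5
```

```text
15.15 [ 0.50589391 -0.0716014   0.12407062] -3.41025250592119 [-0.141  0.275 -0.248  1.048  0.     1.49 ] 0.00021275518919822086 [-0.8   0.25 -0.51]
scene [[272.7, 206.5], [272.6, 206.5], [272.7, 206.5]]
```

View pics/n_scene.png

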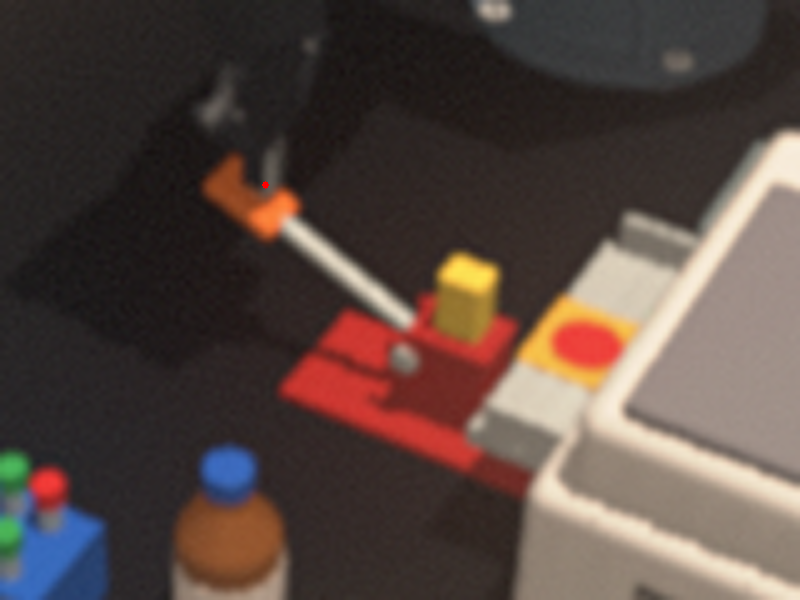

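Call:
step_arm --pt "0 0 -0.3 -0.6 0" --pt "0 0 -0.3 -0.6 0" --pt "0 0 -0.3 -0.65 0" --pt "0 0 -0.25 -0.65 0" --pt "0 0 -0.2 -0.7 0" --pt "0 0 -0.2 -0.7 0" --pt "0 0 -0.15 -0.7 0" --pt "0 0 -0.1 -0.7 0" --pt "0 0 -0.1 -0.7 0"

```text
time: 16.1
tool_pos: [0.5058, -0.0903, 0.0642]
tool_rot: [[0.0, 0.998, -0.06], [0.002, -0.06, -0.998], [-1.0, 0.0, -0.002]]
contact_force: [-2.4, 8.7, 10.7]
width: -0.0002
```

Call:
step_arm --pt "0 0 0.2 -0.4 0" --pt "0 0 0.1 -0.3 0" --pt "0 0 0 0 0"

```text
time: 16.4
tool_pos: [0.5059, -0.0897, 0.0574]
tool_rot: [[0.0, 0.998, -0.061], [-0.004, -0.061, -0.998], [-1.0, 0.0, 0.004]]
contact_force: [-2.6, -6.9, 11.3]
width: 0.0003
```

```bash
python3 ov.py p scene,220,170,5 top,210,180,6
```

```text
16.4 [ 0.50594336 -0.08971613  0.05737941] -3.500785496260166 [-0.173  0.34  -0.346  0.884 -0.004  1.459] 0.0002525123187839897 [-2.58 -6.93 11.32]
scene [[267.7, 221.0], [267.7, 221.0], [267.7, 221.0]]
top [[323.1, 233.3], [323.1, 233.2], [323.1, 233.3]]
```

View pics/p_scene.png

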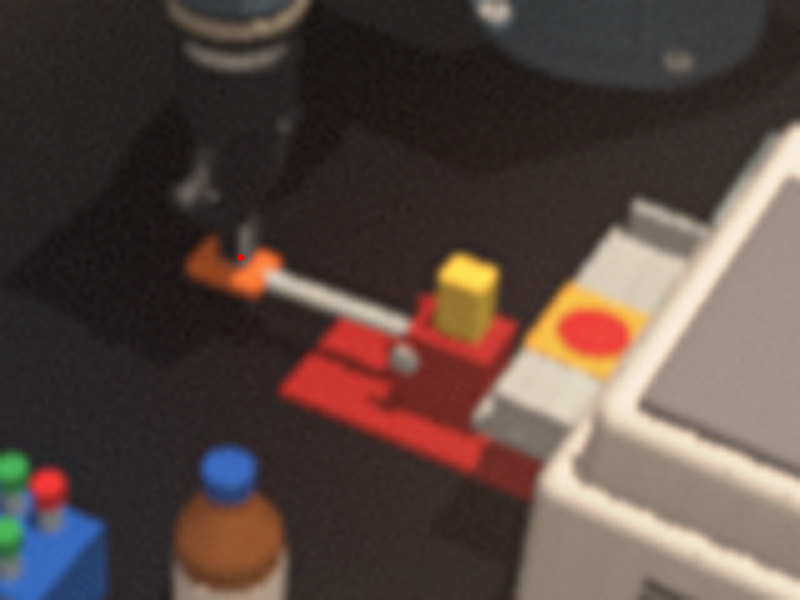

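View pics/p_top.png

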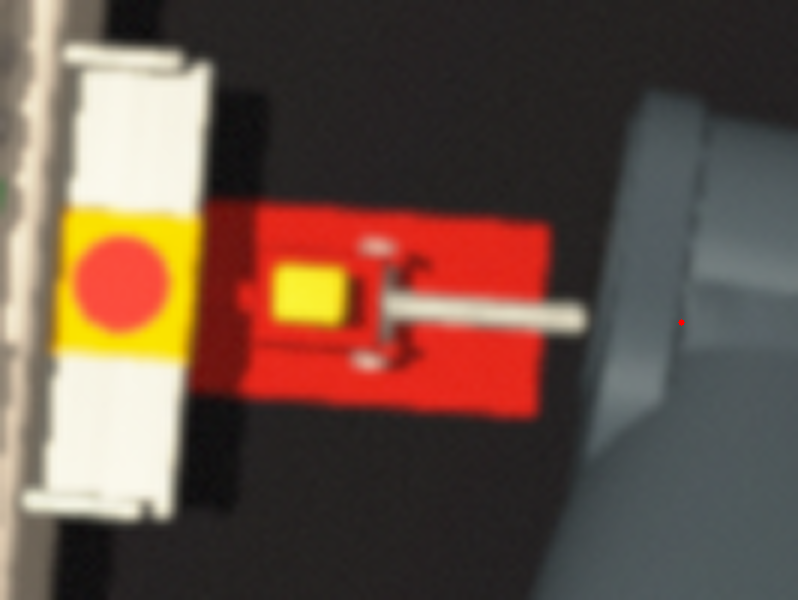

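The case lifted and the jack stayed put. I'll press the last few mm, hold, then let the handle all the way up.

Call:
step_arm --pt "0 0 -0.15 -0.3 0" --pt "0 0 0 0 0" --pt "0 0 0 0 0"

```text
time: 16.8
tool_pos: [0.506, -0.0899, 0.055]
tool_rot: [[0.001, 0.998, -0.06], [-0.001, -0.06, -0.998], [-1.0, 0.001, 0.001]]
contact_force: [-4.2, 1.1, 16.6]
width: -0.0
```

Call:
step_arm --pt "0 0 0.1 0.7 0" --pt "0 0 0.1 0.7 0" --pt "0 0 0.15 0.7 0" --pt "0 0 0.2 0.7 0" --pt "0 0 0.2 0.7 0" --pt "0 0 0.25 0.7 0" --pt "0 0 0.3 0.7 0" --pt "0 0 0.3 0.7 0" --pt "0 0 0.3 0.7 0" --pt "0 0 0 0.7 0" --pt "0 0 0 0.7 0" --pt "0 0 0 0.7 0"

```text
time: 18.0
tool_pos: [0.5058, -0.0705, 0.1387]
tool_rot: [[-0.0, 0.998, -0.06], [-0.0, -0.06, -0.998], [-1.0, -0.0, 0.0]]
contact_force: [0.6, -0.7, -0.6]
width: -0.0001
```

Call:
step_arm --pt "0 0 0 0 0" --pt "0 0 0 0 0" --pt "0 0 0 0 0"

```text
time: 18.3
tool_pos: [0.5057, -0.0705, 0.1379]
tool_rot: [[-0.001, 0.998, -0.06], [0.0, -0.06, -0.998], [-1.0, -0.001, -0.0]]
contact_force: [-0.0, 0.2, -0.1]
width: -0.0001
```

```bash
python3 ov.py q scene,220,170,5 top,210,180,6
```

```text
18.3 [ 0.50569688 -0.07048165  0.13792476] -3.4439044051615424 [-0.138  0.264 -0.225  1.082 -0.     1.492] -0.00011876725313986029 [-0.02  0.23 -0.13]
scene [[273.0, 203.1], [273.0, 203.1], [273.0, 203.1]]
top [[317.8, 232.2], [317.8, 232.2], [317.8, 232.2]]
```

View pics/q_scene.png

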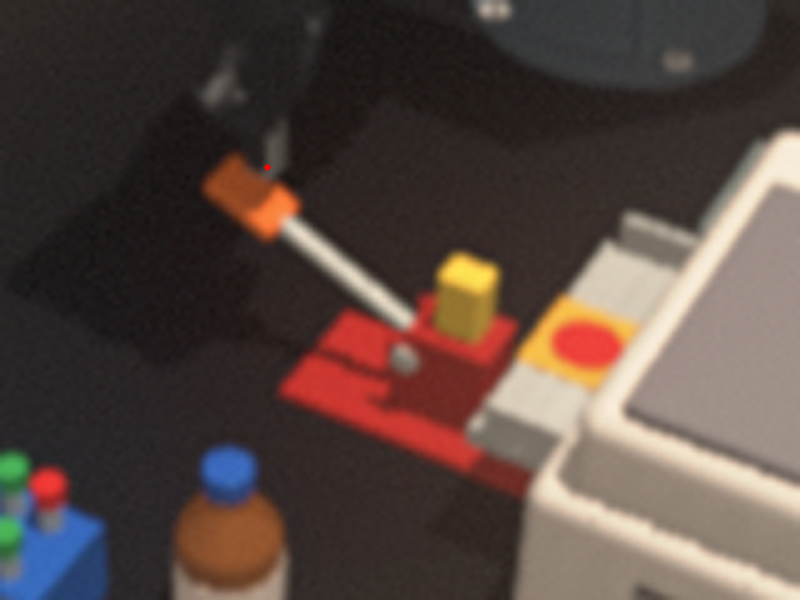

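View pics/q_top.png

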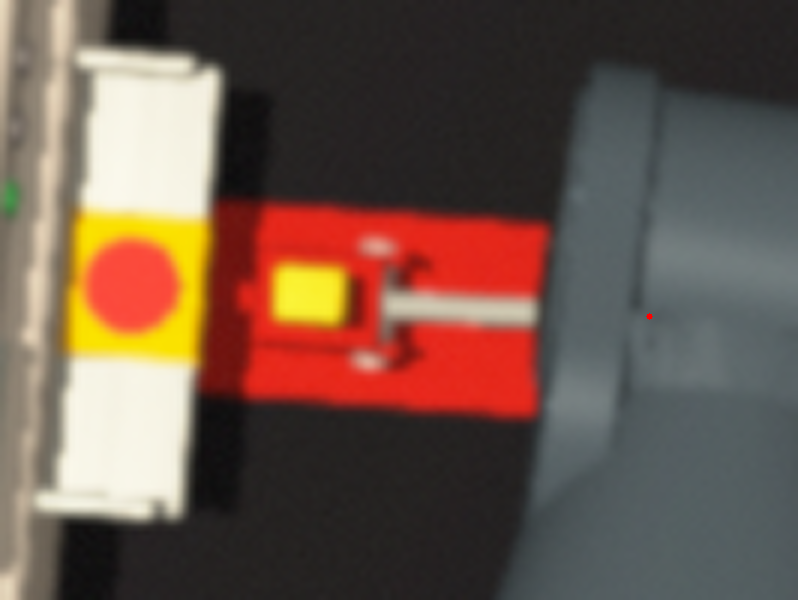

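The handle is fully up, the case stands, and the lug is still at (310,294), so the jack hasn't moved. Final press.

Call:
step_arm --pt "0 0 0 -0.9 0" --pt "0 0 -0.2 -0.7 0" --pt "0 0 -0.3 -0.65 0" --pt "0 0 -0.3 -0.65 0" --pt "0 0 -0.25 -0.65 0" --pt "0 0 -0.25 -0.65 0" --pt "0 0 -0.2 -0.7 0" --pt "0 0 -0.2 -0.7 0" --pt "0 0 -0.15 -0.7 0" --pt "0 0 0 -0.7 0" --pt "0 0 0.05 -0.7 0" --pt "0 0 0 -0.6 0"

```text
time: 19.6
tool_pos: [0.5057, -0.0894, 0.0554]
tool_rot: [[-0.0, 0.998, -0.06], [-0.002, -0.06, -0.998], [-1.0, 0.0, 0.002]]
contact_force: [-4.8, -2.9, 14.2]
width: -0.0001
```

Call:
step_arm --pt "0 0 0 -0.2 0" --pt "0 0 0 0 0" --pt "0 0 0 0 0"

```text
time: 19.9
tool_pos: [0.5058, -0.0894, 0.0544]
tool_rot: [[0.001, 0.998, -0.061], [-0.002, -0.061, -0.998], [-1.0, 0.001, 0.002]]
contact_force: [-7.9, -2.5, 22.0]
width: 0.0001
```

```bash
python3 ov.py r scene,220,170,5 top,210,180,6
```

```text
19.9 [ 0.50576705 -0.08942968  0.05443819] -3.475214309446534 [-0.174  0.343 -0.351  0.876 -0.002  1.458] 9.180904600684723e-05 [-7.85 -2.48 21.95]
scene [[267.8, 221.7], [267.8, 221.7], [267.8, 221.7]]
top [[322.9, 233.4], [322.9, 233.4], [322.9, 233.4]]
```

View pics/r_scene.png

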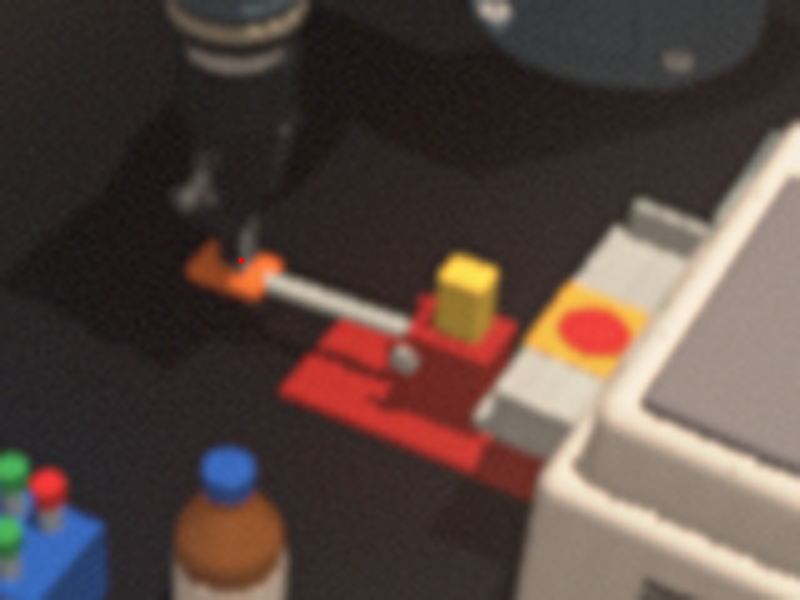

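View pics/r_top.png

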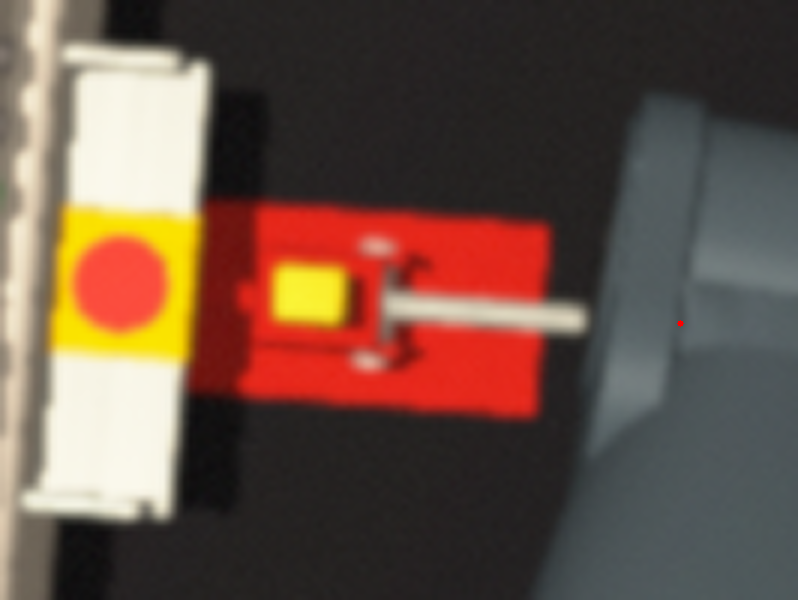

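View pics/r_scene_full.png

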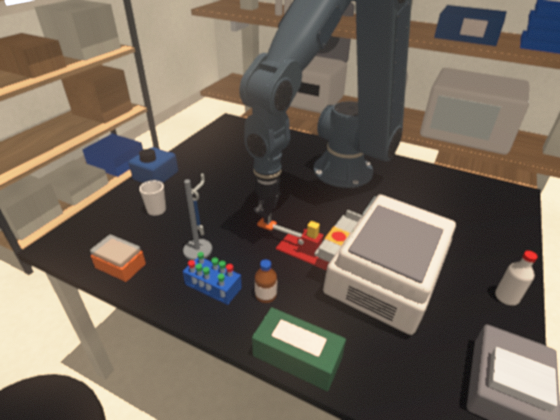

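Call:
step_arm --pt "0 0 0 0 0" --pt "0 0 0 0 0" --pt "0 0 0 0 0" --pt "0 0 0 0 0" --pt "0 0 0 0 0"

```text
time: 20.5
tool_pos: [0.5057, -0.0894, 0.0545]
tool_rot: [[0.001, 0.998, -0.061], [-0.002, -0.061, -0.998], [-1.0, 0.001, 0.002]]
contact_force: [-7.9, -2.9, 21.7]
width: 0.0001
```

```bash
python3 ov.py s scene,160,160,6 top,340,140,8
```

```text
20.5 [ 0.50573931 -0.0894299   0.05446748] -3.4742403380744395 [-0.174  0.343 -0.351  0.876 -0.002  1.458] 8.146623151830157e-05 [-7.91 -2.94 21.73]
scene [[267.8, 221.7], [267.8, 221.7], [267.8, 221.7]]
top [[322.9, 233.4], [322.9, 233.4], [322.9, 233.4]]
```

View pics/s_scene.png

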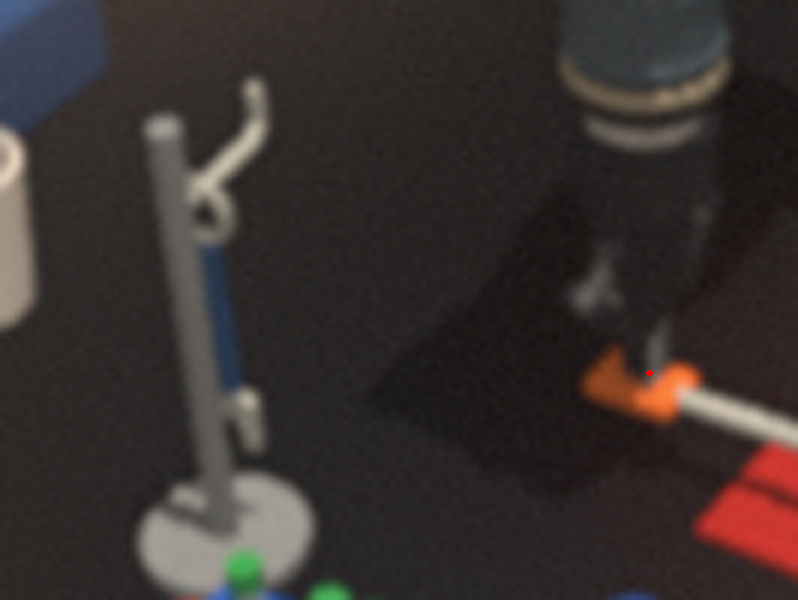

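View pics/s_top.png

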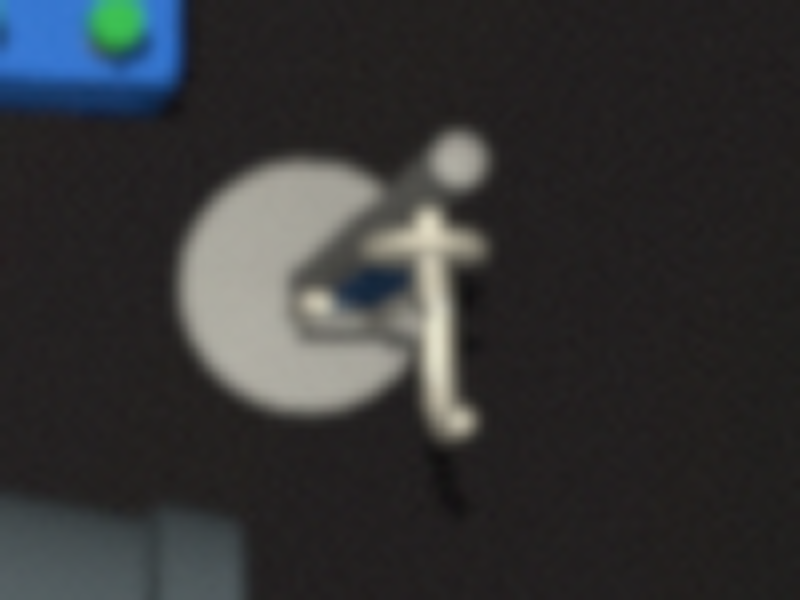

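The spanner hangs still, jaw down, on the wire near the post. The press is steady at about 22 N, so I'll hand in.

```bash
python3 -c "
from bench import robot
print(robot.job_done())"
```

```text
the job is handed in; nothing more can be done
None
```

The job is handed in at about 20.6 s. The analyser's edge is up on the jack, and the closed gripper is still holding the handle down.

- **Spanner:** it hangs jaw down by its eye on the hook wire, close to the post, let go and at rest in the last pictures.
- **Jack:** it stands under the ledge. Measured before pumping, the saddle was within about 1.3 mm of the lift point, and the jack had not moved in the later pictures.
- **Trial stroke:** the handle went fully down (fingertips at 55 mm) and the case lifted. The handle then came all the way up, and the case stood again.
- **Final hold:** the fingertips are at 54.5 mm, which is fully down. The upward force stayed steady at about 22 N over the last 0.6 s. About 8 N of sideways force remained on the tool, with no visible shift of the jack.
- **Bystanders:** I looked at them in the overview picture only and did not measure them; they appear undisturbed.

**Disagreements:** the scene camera read about 7 mm off the top camera. I traced this to a roughly (-1.5, +3) pixel offset against the known fingertip position and relied mainly on the top camera. The gripper read 13 mm on the 18 mm shank, though the grip held. Handle angle and case tilt were judged from fingertip height and pictures, since the state does not report them.

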